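# Load the change gears on a drive trainer

## Task

Get the drive trainer ready for its next run: pull the pickup carriage all the way back to its stop, then slide every change gear on the bench onto the splined hub, boss up and largest at the bottom, turning each to find the wide spline and seating it fully home, and slide the hexagonal locking collar down on top of them. Finally bring the carriage up until its sprung wheel rests against the lowest gear, gently, without ramming it, and let go; leave the bearing, oil bottle, tape and multimeter where they are.

Things in the scene. Friction and masses are not known exactly. Their poses are not given: they have to be found in the camera images.
- gear86_mid (a point): Steel change gear, 86 mm over its teeth, ~290 g, flat on the bench, boss up (None if absent: 3 or 4 of the 5 sizes are there). Toothed flange 5 mm thick at the foot; hexagonal boss, 40 mm across flats, 9 mm above it; 14 mm in all. Point: on the axis, half-way up; z up out of the boss, x to the bore's wide tab (dark dots mark it). Flats face along x and every 60 deg from it.
- gear78_mid (a point): Steel change gear, 78 mm over its teeth, ~245 g, flat on the bench, boss up (None if absent: 3 or 4 of the 5 sizes are there). Toothed flange 5 mm thick at the foot; hexagonal boss, 40 mm across flats, 9 mm above it; 14 mm in all. Point: on the axis, half-way up; z up out of the boss, x to the bore's wide tab (dark dots mark it). Flats face along x and every 60 deg from it.
- gear70_mid (a point): Steel change gear, 70 mm over its teeth, ~210 g, flat on the bench, boss up (None if absent: 3 or 4 of the 5 sizes are there). Toothed flange 5 mm thick at the foot; hexagonal boss, 40 mm across flats, 9 mm above it; 14 mm in all. Point: on the axis, half-way up; z up out of the boss, x to the bore's wide tab (dark dots mark it). Flats face along x and every 60 deg from it.
- gear62_mid (a point): Steel change gear, 62 mm over its teeth, ~175 g, flat on the bench, boss up (None if absent: 3 or 4 of the 5 sizes are there). Toothed flange 5 mm thick at the foot; hexagonal boss, 40 mm across flats, 9 mm above it; 14 mm in all. Point: on the axis, half-way up; z up out of the boss, x to the bore's wide tab (dark dots mark it). Flats face along x and every 60 deg from it.
- gear54_mid (a point): Steel change gear, 54 mm over its teeth, ~145 g, flat on the bench, boss up (None if absent: 3 or 4 of the 5 sizes are there). Toothed flange 5 mm thick at the foot; hexagonal boss, 40 mm across flats, 9 mm above it; 14 mm in all. Point: on the axis, half-way up; z up out of the boss, x to the bore's wide tab (dark dots mark it). Flats face along x and every 60 deg from it.
- collar_mid (a point): Steel locking collar on the bench: plain hexagon 40 mm across flats, 14 mm high, no flange, about 90 g. Point: on its axis, half-way up; z up, x to the wide tab (dark dot) and square to a flat. Its bore and the gears': 31 mm wide, with four tabs at right angles, one 12 mm wide (master) and three 5 mm, reaching in to 10.5 mm from the axis.
- hub_seat (a point): Upright splined hub on the drive trainer's round grey motor housing (124 mm wide, 72 mm high). Point: on its axis, at the shoulder where the first gear sits, 80 mm above the bench; z up, x to the wide groove (15 mm; white dot on the shoulder, dark line on the shaft's end); the other three, at right angles, are 8 mm.
- hub_tip (a point): Top of the hub's shaft, 68 mm above the shoulder; axes as hub_seat's. Shaft 28 mm over its splines, which begin 4 mm below this point; above them a taper, 18 to 13 mm wide. Tabs have 1.5 mm of play, about 0.1 rad in turning. The hub stays as it stands unless forced round (0.3 N m). Each gear or collar sits on the boss below, 14 mm higher.
- carriage_grip (a point): Black round knob, 22 mm wide, 34 mm tall, on top of the grey carriage block (52 x 50 mm, top 80 mm above the bench). Point: on its axis, 17 mm above the block's top. y runs along the rail, straight away from the hub's axis; z up. The knob stands 85 mm farther out than the wheel.
- carriage (a joint): How far the carriage is slid out along its rail, m: 0 fully in, wheel axis 36 mm from the hub's axis; 0.09 against its outer stop. It stays where it is left and takes about 4 N to slide.
- wheel: Speed pickup wheel, rubber-tyred, 28 mm wide, 10 mm thick, lying flat on the carriage's arm on the hub's side, level with the lowest gear's teeth. Origin: its centre; y away from the hub. Sprung along the rail: gives from 1 N, solid after 8 mm (5 N). When in near the hub it is in the way of the gears.
- bearing: bystander: plain ball bearing, 47 mm wide, 14 mm high, round bore, no tabs; not for the hub. Origin under its centre.
- multimeter: bystander: hand-held multimeter, 150 x 75 x 34 mm, lying flat
- oil: bystander: small white oil bottle, 42 mm wide, 95 mm tall, upright
- tape: bystander: roll of black tape, 64 mm wide, 19 mm high, lying flat

How it is judged:
By the outcome, as a careful person would: the job done as asked, in the order asked, and still so for the second after the job is handed in, with the robot touching nothing.
Of gear86, gear78, gear70, gear62, gear54 only 3 to 4 are there at a start; the rules pass over those that are not, and their reading is None.
At some moment in a run one of gear86, gear78, gear70, gear62, gear54, collar may be knocked a few centimetres aside while the robot is not near it.
It also fails if it takes over 208 s, if anything falls off the work surface, if the arm or the gripper's body presses on something with over 40 N, if the wrist force passes 120 N, or if a joint passes its speed limit or range.

## Robot

A 6-joint arm with a two-finger parallel gripper is mounted at the origin on the work surface. World frame = base frame: x ahead of the robot, y to its left, z up, the work surface at z = 0. Lengths are in m, angles in rad, forces in N, time in s.
With the tool pointing down it reaches from about 0.25 to 0.725 m from the base axis. Payload 4 kg.
Tool frame: the origin (TCP) lies at the very end of the fingers, on their centre line; the grasp point (between the pads) lies 19 mm behind it (bot.pinch_z is the distance from the TCP to the grasp point, in m); z points along the fingers, x is the direction in which the jaws open and shut, and the axes are right-handed (so a half turn about z gives the same grasp; the last joint's range is limited). The gripper opens to 85 mm and grips with 20 to 120 N. Pads are 22 mm wide; open, the fingers measure 114 mm over their backs; the gripper's body (76 mm by 85 mm) begins 54 mm behind the grasp point. The pads swing forward as they close: fully open they stand 13 mm farther back than shut.
Start: joints at [-1.2, 0.241, 0.005, 1.335, 0, 1.571], TCP at [0.181, -0.466, 0.231] pointing down, gripper open.
Joint ranges: [-2.72, 2.72], [-1.05, 1.87], [-1.09, 1.28], [-1.99, 2.15], [-1.42, 1.44], [-3.14, 3.14]. Speed limits (rad/s): [2.79, 2.79, 3.14, 3.14, 3.14, 3.14].

## Interface

Orientations are given as a unit quaternion [x, y, z, w].
In Python, from workcell import bot gives the robot as it stands. The module is installed in compiled form; this text tells all that it offers.
- The arm moves only by the shell command python3 -m inch 'ROWS'. ROWS is JSON, a list of rows, each a list of 7 numbers: the shift along the tool's x, y, z scaled (see below), then the turn, a rotation vector about the tool's x, y, z scaled (see below), then the gripper command: -1 is fully open, 1 is shut, values between are in proportion. In form: [[x, y, z, wx, wy, wz, gripper], ...]. A call has exactly 8 rows; each row shifts and turns the commanded pose from where the row before left it, along the tool's axes as they then stand; what a row does not reach is not made up. The controller multiplies each number of a shift by 2.5 cm and each number of a turn by 180 degrees. A row lasts 1/10 s, in which the tool goes at most 50 mm and 8.59 degrees, less where a joint would pass 70% of its speed; a pose out of reach is approached as far as the arm can. A call with a number of a shift or a turn outside -1 to 1 is refused whole. A call with a gripper value outside its range is refused whole. The fingers move at their own pace and stop on an object; the grip force is fixed at half the most. Time passes only in rows, so rows that do not move let the fingers close, or fill a call up. It gives the time, the measured TCP pose, the force and the opening at its end, in the units of the state.
- bot.get_obs(): the state, without advancing time (a new reading comes with each control period).
- bot.camera(name): name is "side" or "top"; returns (picture, depth): 420x560x3 uint8, blue, green, red; 420x560 float32, m along the optical axis (not along the pixel's ray), 0 where there is no reading.
- bot.get_calibration(name): a dict with "vfov" (degrees; the focal length in pixels is half the picture's height over the tangent of half this angle, whatever the lens; pixels are square), "cx", "cy" (the principal point, pixels), "R" (3x3) and "t" (3): a world point X has camera coordinates R X + t. Camera axes: x right, y down, z forward; pixel columns grow to the right and rows downward; lengths in m; the calibration is good to about 2 mm. A picture is of the moment at which its call begins. get_calibration takes no time and is no camera call.
- bot.job_done(): hands the job in, once; it reports no verdict.
The state is a dict: "clock": time; "joint_pos": joint angles; "joint_vel": joint speeds; "tau": joint torques, N m; "eef_pos": TCP position; "tool_rot": TCP orientation; "ft_force": force on the tool from outside, world axes, zero at the start; "ft_torque": the same for the moment, N m; "grip_width": finger opening in m.
Only numpy, scipy, OpenCV 4.12 (cv2) and the standard library are available. Lean on these libraries where they do the work, as an engineer would, in place of code of your own. Each camera call takes 0.05 s, during which the arm holds its last target.

## Working session

There is one attempt and no reset: what is moved stays moved. The work goes in short steps, Python scripts to look and compute and a shell command to move; the robot and the scene stay as the last step left them, time stands still between calls to the robot, and variables do not carry over. Pictures are saved under pics/ and viewed, and the job is handed in when it is done.

```bash
mkdir -p pics; ls; python3 - <<'E'
from workcell import bot
import cv2
print(bot.get_obs())
for n in("top","side"):
    im,d=bot.camera(n); c=bot.get_calibration(n); print(n,c)
    cv2.imwrite(f"pics/{n}0.png",im)
    import numpy as np; np.save(f"pics/{n}0.npy",d)
E
```

```text
pics
{'clock': 0.0, 'joint_pos': array([-1.19998599e+00,  2.41388531e-01,  3.68473270e-03,  1.33522894e+00,
        3.29159662e-07,  1.57080590e+00]), 'joint_vel': array([-0.00165554,  0.00030897,  0.00017354,  0.00098081,  0.00152198,
       -0.00155624]), 'tau': array([-1.60402440e-03, -3.72317934e+01,  2.52408117e+01,  1.70697650e-02,
       -7.92537389e-05, -4.91951482e-06]), 'eef_pos': array([ 0.18094516, -0.46539881,  0.23041013]), 'tool_rot': array([ 8.25336396e-01, -5.64640321e-01, -8.81541038e-04, -6.03278823e-04]), 'ft_force': array([ 0.45045988, -0.54102315, -0.27152663]), 'ft_torque': array([0.02105173, 0.01772068, 0.00587327]), 'grip_width': 0.08538155752582874}
top {'vfov': 45.50618206346951, 'cx': 276.2765022006071, 'cy': 211.0829129476715, 'R': array([[ 0.0238141 , -0.99970946, -0.00372612],
       [-0.99488984, -0.02333316, -0.09823321],
       [ 0.09811773,  0.00604641, -0.99515645]]), 't': array([-0.01324973,  0.55826907,  1.47105513])}
side {'vfov': 42.868785857708346, 'cx': 279.5926815935873, 'cy': 209.2168622914739, 'R': array([[ 0.99185695, -0.12698482,  0.00972824],
       [-0.08238912, -0.69802142, -0.7113214 ],
       [ 0.09711754,  0.70472757, -0.70279957]]), 't': array([-0.56182031,  0.14825548,  1.28231201])}
```

View pics/top0.png

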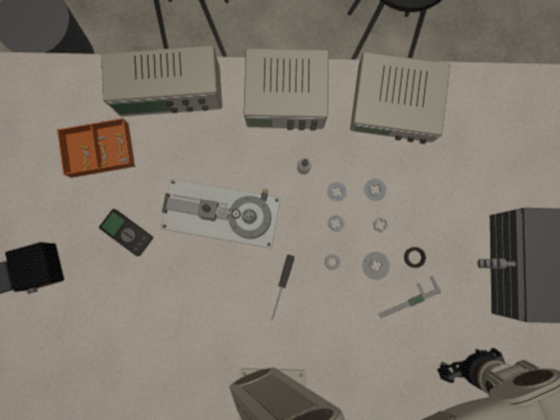

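View pics/side0.png

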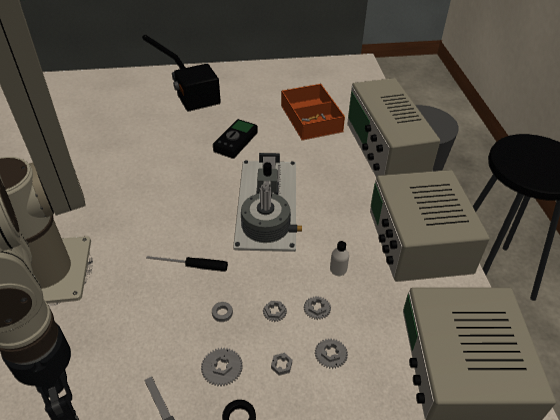

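```bash
python3 - <<'E'
import cv2
a=cv2.imread("pics/top0.png"); 
cv2.imwrite("pics/top0c.png",cv2.resize(a[170:290,310:430],None,fx=5,fy=5,interpolation=cv2.INTER_CUBIC))
cv2.imwrite("pics/top0h.png",cv2.resize(a[170:250,155:285],None,fx=6,fy=6,interpolation=cv2.INTER_CUBIC))
b=cv2.imread("pics/side0.png")
cv2.imwrite("pics/side0c.png",cv2.resize(b[285:400,190:360],None,fx=4.7,fy=4.7,interpolation=cv2.INTER_CUBIC))
cv2.imwrite("pics/side0h.png",cv2.resize(b[145:255,225:310],None,fx=5,fy=5,interpolation=cv2.INTER_CUBIC))
E
```

```text
(no output)
```

View pics/top0c.png

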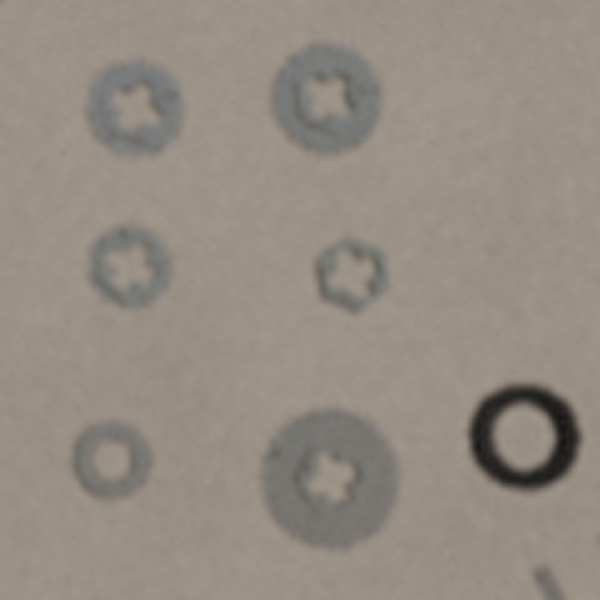

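View pics/top0h.png

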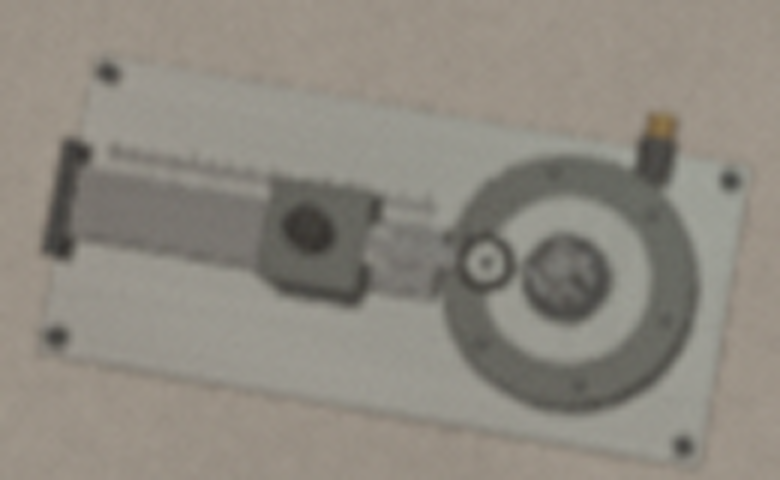

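View pics/side0c.png

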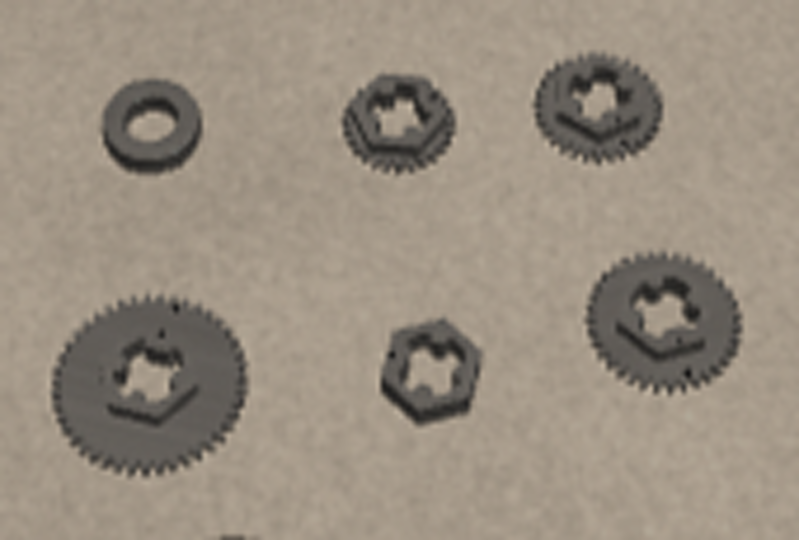

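View pics/side0h.png

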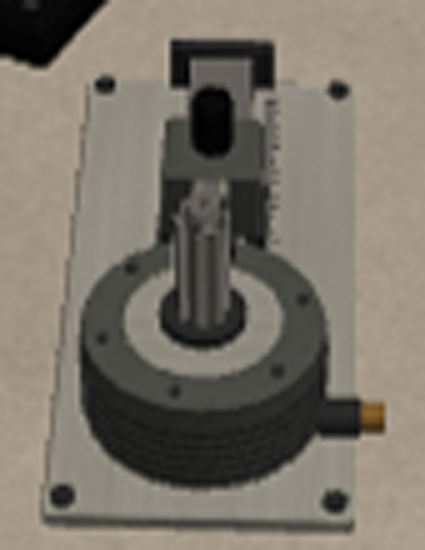

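```bash
cat > h.py <<'E'
import numpy as np, cv2, sys
from workcell import bot
def cal(n):
    c=bot.get_calibration(n); f=210/np.tan(np.radians(c["vfov"]/2))
    K=np.array([[f,0,c["cx"]],[0,f,c["cy"]],[0,0,1]]); return K,np.array(c["R"]),np.array(c["t"])
def proj(n,X):
    K,R,t=cal(n); p=(K@(R@np.atleast_2d(X).T+t[:,None])).T; return p[:,:2]/p[:,2:]
def ray(n,uv,z):
    K,R,t=cal(n); uv=np.atleast_2d(uv); d=(R.T@np.linalg.inv(K)@np.c_[uv,np.ones(len(uv))].T).T
    o=-R.T@t; s=(z-o[2])/d[:,2]; return (o+s[:,None]*d)
def grab(n,k=4):
    ims=[];ds=[]
    for _ in range(k):
        im,d=bot.camera(n); ims.append(im.astype(float)); ds.append(d)
    return np.mean(ims,0).clip(0,255).astype(np.uint8),np.median(ds,0)
def rect(n,im,cx,cy,z,half,sc):
    """rectified world crop; image right=-y, up=+x ; sc px per m"""
    N=int(2*half*sc)
    c=np.array([[0,0],[N,0],[N,N],[0,N]],float)
    W=np.array([[cx+half-v/sc, cy+half-u/sc, z] for u,v in c])
    H=cv2.getPerspectiveTransform(proj(n,W).astype(np.float32),c.astype(np.float32))
    return cv2.warpPerspective(im,H,(N,N),flags=cv2.INTER_CUBIC)
def pose():
    o=bot.get_obs(); x,y,z,w=o["tool_rot"]
    from scipy.spatial.transform import Rotation as Ro
    R=Ro.from_quat([x,y,z,w]).as_matrix()
    return o,np.array(o["eef_pos"]),R,np.arctan2(R[1,0],R[0,0])
def plan(x,y,z,yaw=None):
    o,p,R,ps=pose(); d=R.T@(np.array([x,y,z])-p)/0.025
    dy=0
    if yaw is not None:
        dy=(yaw-ps+np.pi/2)%np.pi-np.pi/2
    print("clk %.2f pos %s yaw %.1f tilt %s q6 %.2f w %.4f F %s"%(o["clock"],p.round(4),np.degrees(ps),R[:2,2].round(3),o["joint_pos"][5],o["grip_width"],np.round(o["ft_force"],1)))
    print("units tool xyz",d.round(3)," turn wz total %.4f (deg %.1f; new q6~%.2f; opp %.4f)"%(-dy/np.pi,np.degrees(dy),o["joint_pos"][5]-dy,(-dy+np.sign(dy)*np.pi)/np.pi))
E
python3 - <<'E'
from h import *
im,d=grab("top",6); np.save("pics/td.npy",d); cv2.imwrite("pics/t1.png",im)
im2,d2=grab("side",6); np.save("pics/sd.npy",d2); cv2.imwrite("pics/s1.png",im2)
g=lambda u,v,z:ray("top",[u,v],z)[0].round(3)
for nm,u,v in [("a",337,191.5),("b",375.5,189.5),("c",336,223.5),("big",376,265.5),("col",380,225),("bear",332,262)]: print(nm,g(u,v,.01))
print("hub",g(249,216,.14),"knob",g(206,208,.11))
# rectify gears
c=ray("top",[355,228],.014)[0]; print(c)
cv2.imwrite("pics/rt.png",rect("top",im,c[0],c[1],.014,.15,2600))
cv2.imwrite("pics/rs.png",rect("side",im2,c[0],c[1],.014,.15,2600))
E
```

```text
a [ 0.624 -0.183  0.01 ]
b [ 0.633 -0.3    0.01 ]
c [ 0.527 -0.181  0.01 ]
big [ 0.404 -0.302  0.01 ]
col [ 0.525 -0.314  0.01 ]
bear [ 0.411 -0.171  0.01 ]
hub [0.532 0.074 0.14 ] knob [0.554 0.199 0.11 ]
[ 0.51418704 -0.23792282  0.014     ]
```

View pics/rt.png

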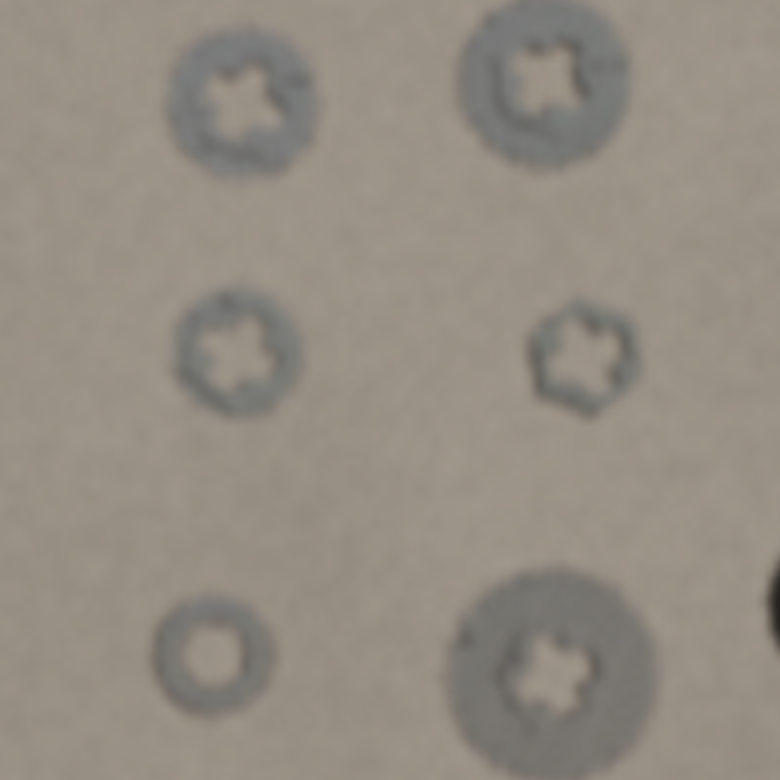

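View pics/rs.png

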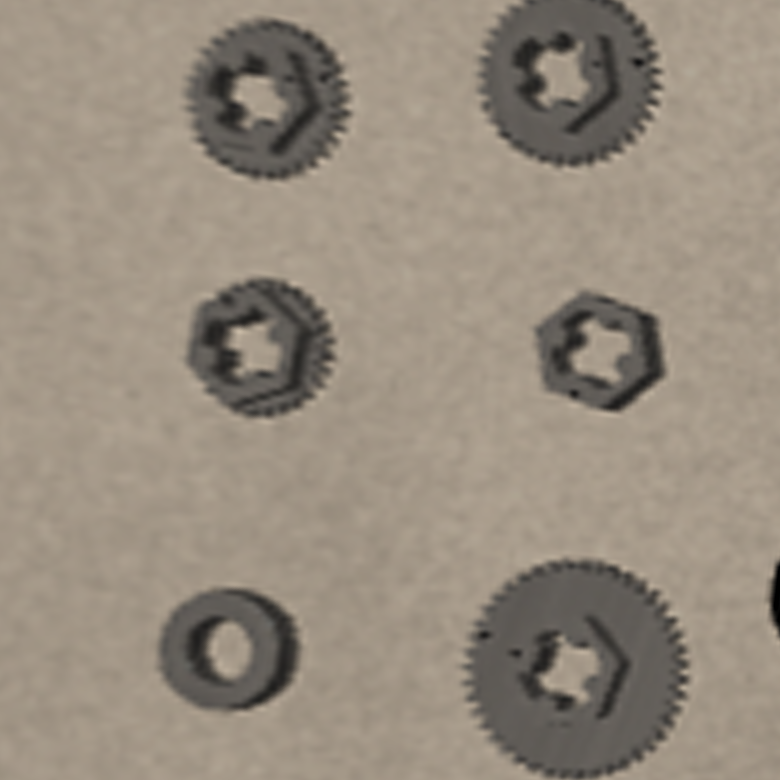

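```bash
cat > gears.py <<'E'
from h import *
def fit(n,im,x,y,z,half=.055,sc=4000,hole=True):
    r=rect(n,im,x,y,z,half,sc)
    g=cv2.GaussianBlur(cv2.cvtColor(r,cv2.COLOR_BGR2LAB),(0,0),3).astype(int)
    bg=np.median(g.reshape(-1,3)[np.r_[0:4000]],0)
    m=(g[...,0]<bg[0]-13).astype(np.uint8)
    cs,_=cv2.findContours(m,cv2.RETR_EXTERNAL,cv2.CHAIN_APPROX_NONE)
    N=r.shape[0]
    cs=[c for c in cs if cv2.contourArea(c)>3000]
    c=min(cs,key=lambda c:np.linalg.norm(c.reshape(-1,2).mean(0)-N/2))
    (u,v),(a,b),th=cv2.fitEllipse(c)
    return x+half-v/sc, y+half-u/sc, a/sc,b/sc, r
if __name__=="__main__":
    T=cv2.imread("pics/t1.png");S=cv2.imread("pics/s1.png")
    P={"a":(.624,-.183),"b":(.633,-.300),"c":(.527,-.181),"big":(.404,-.302),"col":(.525,-.314),"bear":(.411,-.171)}
    for k,(x,y) in P.items():
        z=.005 if k not in("col","bear") else .014
        for n,im in(("top",T),("side",S)):
            f=fit(n,im,x,y,z); print(k,n,np.round(f[:4],4))
    
    tiles=[]
    for k in("a","b","c","big","col"):
        x,y=P[k]
        tiles.append(np.vstack([rect(n,im,x,y,.014,.032,4600) for n,im in(("top",T),("side",S))]))
    o=np.hstack(tiles[:2]);cv2.imwrite("pics/tA.png",cv2.resize(o,(600,600)))
    o=np.hstack(tiles[2:]);cv2.imwrite("pics/tB.png",cv2.resize(o,(800,533)))
E
python3 gears.py
```

```text
a top [ 0.6255 -0.1818  0.058   0.0594]
a side [ 0.6277 -0.1846  0.0635  0.0645]
b top [ 0.6341 -0.2984  0.0672  0.0685]
b side [ 0.6366 -0.3015  0.0714  0.0719]
c top [ 0.5286 -0.18    0.0507  0.0521]
c side [ 0.5313 -0.1821  0.0553  0.0586]
big top [ 0.404  -0.3016  0.0841  0.0852]
big side [ 0.4064 -0.3043  0.0873  0.0881]
col top [ 0.5263 -0.312   0.0436  0.0456]
col side [ 0.529  -0.3186  0.0456  0.0523]
bear top [ 0.4117 -0.1693  0.047   0.0492]
bear side [ 0.4143 -0.1759  0.0492  0.0569]
```

View pics/tA.png

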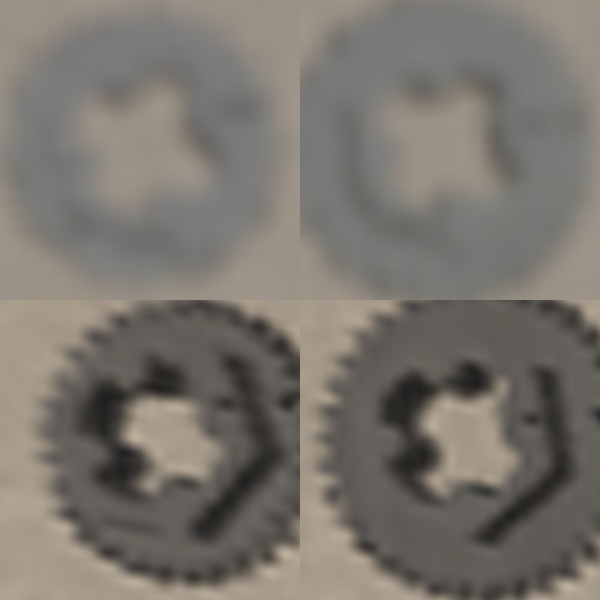

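View pics/tB.png

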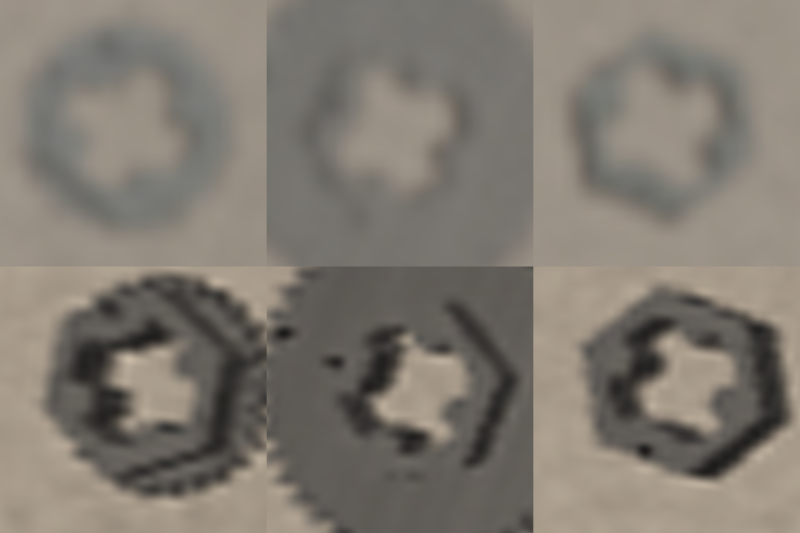

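```bash
python3 - <<'E'
from h import *
T=cv2.imread("pics/t1.png");S=cv2.imread("pics/s1.png")
x,y=.532,.074
o=np.vstack([np.hstack([rect(n,im,x,y,z,.03,6600) for z in(.08,.148)]) for n,im in(("top",T),("side",S))])
cv2.imwrite("pics/hubz.png",cv2.resize(o,(790,790))[:600] if 0 else cv2.resize(o,(600,600)))
x,y=.55,.14
o=np.hstack([rect(n,im,x,y,.08,.13,1500) for n,im in(("top",T),("side",S))])
cv2.imwrite("pics/hubw.png",o)
E
```

```text
(no output)
```

View pics/hubz.png

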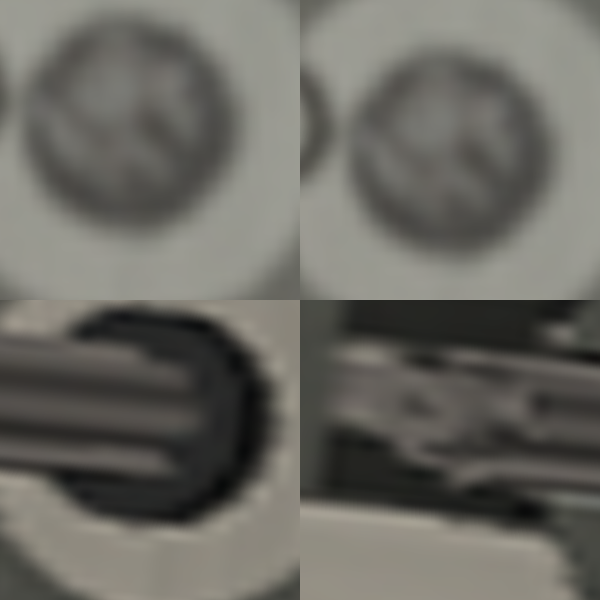

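View pics/hubw.png

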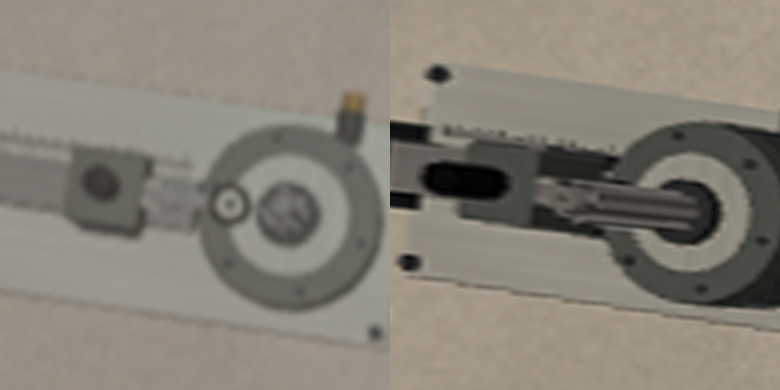

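```bash
python3 - <<'E'
from h import *
T,_=grab("top",20);cv2.imwrite("pics/t2.png",T)
S,_=grab("side",12);cv2.imwrite("pics/s2.png",S)
x,y=.534,.077
r=rect("top",T,x,y,.12,.025,12000)
g=cv2.cvtColor(r,cv2.COLOR_BGR2GRAY).astype(float)
g=np.clip((g-60)*2.6,0,255).astype(np.uint8)
s=S[175:250,240:300]
s=cv2.resize(s,(480,600),interpolation=cv2.INTER_CUBIC).astype(float)
s=np.clip(s*1.6,0,255).astype(np.uint8)
cv2.imwrite("pics/hub2.png",g); cv2.imwrite("pics/hub3.png",s)
print(r.shape)
E
```

```text
(600, 600, 3)
```

View pics/hub2.png

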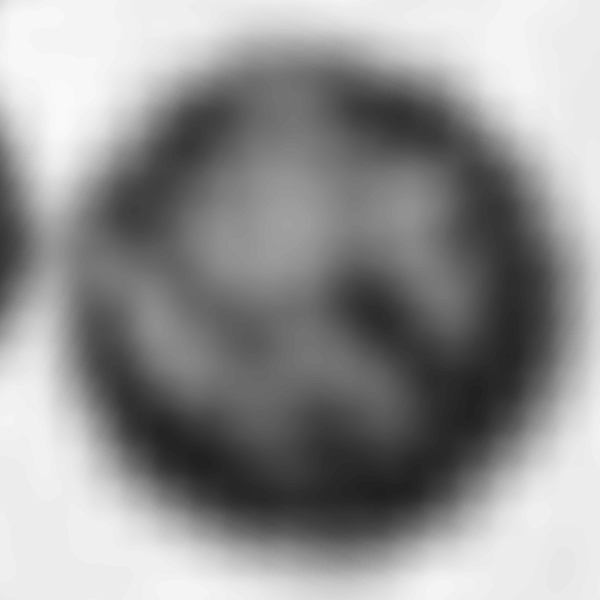

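View pics/hub3.png

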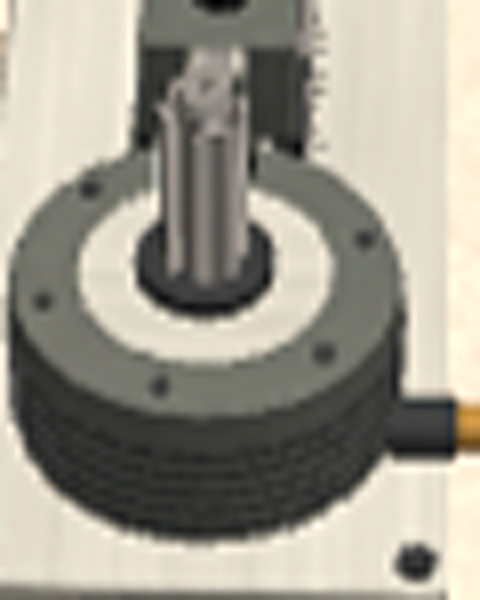

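```bash
python3 - <<'E'
from h import *
T=cv2.imread("pics/t2.png");S=cv2.imread("pics/s2.png")
def circ(n,im,x,y,z,half,lo,hi,sc=4000,dbg=None):
    r=rect(n,im,x,y,z,half,sc); g=cv2.GaussianBlur(cv2.cvtColor(r,cv2.COLOR_BGR2GRAY),(0,0),3)
    m=((g>=lo)&(g<hi)).astype(np.uint8)
    cs,_=cv2.findContours(m,cv2.RETR_LIST,cv2.CHAIN_APPROX_NONE)
    for c in cs:
        if cv2.contourArea(c)<4000: continue
        (u,v),(a,b),th=cv2.fitEllipse(c); print(n,z,"ctr %.4f %.4f ax %.4f %.4f area %.5f"%(x+half-v/sc,y+half-u/sc,a/sc,b/sc,cv2.contourArea(c)/sc**2))
    if dbg: cv2.imwrite(dbg,cv2.resize(np.hstack([g,m*255]),(800,400)))
for n,im in(("top",T),("side",S)):
    print("shoulder");circ(n,im,.533,.077,.08,.03,0,112 if n=="top" else 60,dbg=f"pics/d_{n}1.png")
    print("housing");circ(n,im,.533,.077,.072,.07,0,125 if n=="top" else 115,sc=3000,dbg=f"pics/d_{n}2.png")
    print("knob");circ(n,im,.556,.198,.114,.025,0,60 if n=="top" else 25,sc=8000,dbg=f"pics/d_{n}3.png")
E
```

```text
shoulder
top 0.08 ctr 0.5369 0.0781 ax 0.0419 0.0423 area 0.00139
housing
top 0.072 ctr 0.5373 0.0766 ax 0.0732 0.0786 area 0.00327
top 0.072 ctr 0.5380 0.0770 ax 0.1272 0.1366 area 0.01304
knob
top 0.114 ctr 0.5532 0.1980 ax 0.0145 0.0209 area 0.00018
shoulder
side 0.08 ctr 0.5392 0.0767 ax 0.0377 0.0516 area 0.00111
housing
side 0.072 ctr 0.5393 0.0781 ax 0.0739 0.0742 area 0.00266
side 0.072 ctr 0.5399 0.0686 ax 0.1357 0.1570 area 0.01532
knob
side 0.114 ctr 0.5431 0.2178 ax 0.0090 0.0128 area 0.00008
side 0.114 ctr 0.5561 0.1880 ax 0.0219 0.0384 area 0.00062
```

```bash
cd pics; python3 -c "
import cv2,numpy as np
a=[cv2.resize(cv2.imread(f'd_{n}{k}.png'),(400,200)) for n in('top','side') for k in(1,2,3)]
cv2.imwrite('d_all.png',np.hstack([np.vstack(a[:3]),np.vstack(a[3:])]))"
```

```text
(no output)
```

View pics/d_all.png

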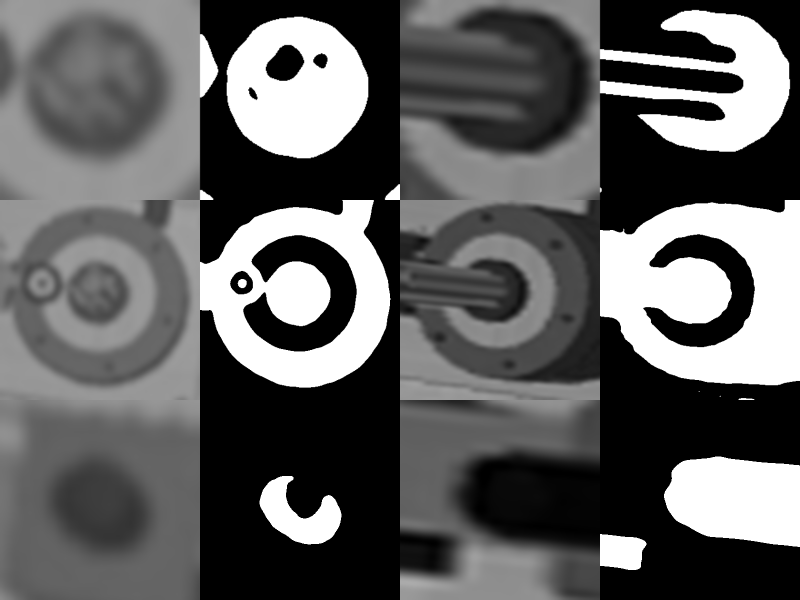

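```bash
python3 -m inch '[[-0.3,-0.4,0,0,0,0,-1],[-0.8,-0.98,0,0,0,0,-1],[-0.8,-0.98,0,0,0,0,-1],[-0.8,-0.98,0,0,0,0,-1],[-0.8,-0.98,0,0,0,0,-1],[-0.8,-0.98,0,0,0,0,-1],[-0.8,-0.98,0,0,0,0,-1],[-0.8,-0.98,0,0,0,0,-1]]'
python3 -m inch '[[-0.8,-0.98,0,0,0,0,-1],[-0.8,-0.98,0,0,0,0,-1],[-0.8,-0.98,0,0,0,0,-1],[-0.8,-0.98,0,0,0,0,-1],[-0.8,-0.98,0,0,0,0,-1],[-0.8,-0.98,0,0,0,0,-1],[-0.8,-0.98,0,0,0,0,-1],[-0.8,-0.98,0,0,0,0,-1]]'
python3 -c "
from h import *
plan(.556,.198,.2,np.radians(-9))"
```

```text
clock: 3.1
eef_pos: [0.2973, -0.2608, 0.2314]
tool_rot: [0.825, -0.565, 0.0, -0.0]
ft_force: [0.3, -0.5, 1.0]
grip_width: 0.0855
clock: 3.9
eef_pos: [0.4216, -0.0407, 0.2315]
tool_rot: [0.826, -0.564, 0.0, -0.0]
ft_force: [0.3, -0.2, -0.3]
grip_width: 0.0855
clk 3.90 pos [ 0.4216 -0.0407  0.2315] yaw -68.7 tilt [0. 0.] q6 2.67 w 0.0855 F [ 0.3 -0.2 -0.3]
units tool xyz [-6.946 -8.473  1.262]  turn wz total -0.3318 (deg 59.7; new q6~1.63; opp 0.6682)
```

```bash
python3 -m inch '[[0,0,0,0,0,-0.0474,-1],[0,0,0,0,0,-0.0474,-1],[0,0,0,0,0,-0.0474,-1],[0,0,0,0,0,-0.0474,-1],[0,0,0,0,0,-0.0474,-1],[0,0,0,0,0,-0.0474,-1],[0,0,0,0,0,-0.0474,-1],[0,0,0,0,0,0,-1]]'
python3 -c "
from h import *
plan(.556,.198,.2,np.radians(-9))"
```

```text
clock: 4.7
eef_pos: [0.4211, -0.042, 0.2313]
tool_rot: [0.997, -0.079, -0.0, -0.0]
ft_force: [0.4, 0.1, -0.8]
grip_width: 0.0857
clk 4.70 pos [ 0.4211 -0.042   0.2313] yaw -9.0 tilt [-0.  0.] q6 1.63 w 0.0857 F [ 0.4  0.1 -0.8]
units tool xyz [  3.823 -10.327   1.256]  turn wz total -0.0001 (deg 0.0; new q6~1.63; opp 0.9999)
```

```bash
python3 -m inch '[[0.347,-0.939,0,0,0,0,-1],[0.347,-0.939,0,0,0,0,-1],[0.347,-0.939,0,0,0,0,-1],[0.347,-0.939,0,0,0,0,-1],[0.347,-0.939,0,0,0,0,-1],[0.347,-0.939,0,0,0,0,-1],[0.347,-0.939,0,0,0,0,-1],[0.347,-0.939,0,0,0,0,-1]]'
python3 -m inch '[[0.347,-0.939,0.2,0,0,0,-0.3],[0.347,-0.939,0.2,0,0,0,-0.3],[0.347,-0.939,0.4,0,0,0,-0.3],[0,0,0.6,0,0,0,-0.3],[0,0,0.6,0,0,0,-0.3],[0,0,0.6,0,0,0,-0.3],[0,0,0.3,0,0,0,-0.3],[0,0,0,0,0,0,-0.3]]'
python3 - <<'E'
from h import *
plan(.556,.198,.09,np.radians(-9))
T,_=grab("top",1); S,_=grab("side",1)
cv2.imwrite("pics/k1.png",np.hstack([cv2.resize(T[160:260,150:290],(560,400)),cv2.resize(S[110:250,220:320],(286,400))])[:, :800])
E
```

```text
clock: 5.5
eef_pos: [0.5196, 0.1333, 0.2313]
tool_rot: [0.997, -0.08, -0.0, -0.0]
ft_force: [-0.4, -0.3, 0.2]
grip_width: 0.0851
clock: 6.3
eef_pos: [0.5552, 0.1973, 0.1575]
tool_rot: [0.997, -0.08, -0.001, 0.001]
ft_force: [1.1, -1.0, 0.0]
grip_width: 0.0552
clk 6.30 pos [0.5552 0.1973 0.1575] yaw -9.1 tilt [-0.003 -0.001] q6 2.07 w 0.0552 F [ 1.1 -1.   0. ]
units tool xyz [ 0.033 -0.035  2.701]  turn wz total -0.0007 (deg 0.1; new q6~2.07; opp 0.9993)
```

View pics/k1.png

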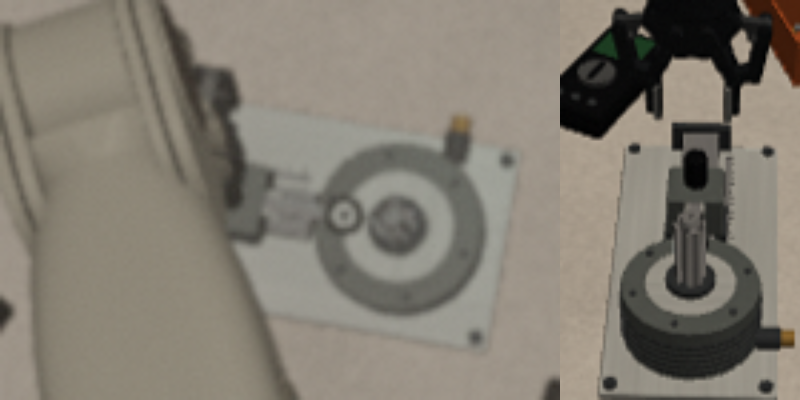

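```bash
python3 -m inch '[[0,0,0.5,0,0,0,-0.3],[0,0,0.6,0,0,0,-0.3],[0,0,0.6,0,0,0,-0.3],[0,0,0.6,0,0,0,-0.3],[0,0,0.4,0,0,0,-0.3],[0,0,0,0,0,0,-0.3],[0,0,0,0,0,0,0.2],[0,0,0,0,0,0,0.2]]'
python3 -m inch '[[0,0,0,0,0,0,0.3],[0,0,0,0,0,0,0.4],[0,0,0,0,0,0,0.5],[0,0,0,0,0,0,0.6],[0,0,0,0,0,0,0.8],[0,0,0,0,0,0,1],[0,0,0,0,0,0,1],[0,0,0,0,0,0,1]]'
python3 -c "
from h import *
plan(.556,.198,.09,np.radians(-9))"
```

```text
clock: 7.2
eef_pos: [0.5571, 0.1977, 0.0923]
tool_rot: [0.997, -0.079, 0.001, -0.0]
ft_force: [0.6, -0.6, -0.2]
grip_width: 0.0343
clock: 8.0
eef_pos: [0.5576, 0.1974, 0.0923]
tool_rot: [0.997, -0.079, 0.001, -0.0]
ft_force: [3.4, -1.5, 5.5]
grip_width: 0.0198
clk 8.00 pos [0.5576 0.1974 0.0923] yaw -9.0 tilt [0.003 0.   ] q6 2.07 w 0.0198 F [ 3.4 -1.5  5.5]
units tool xyz [-0.066 -0.012  0.092]  turn wz total -0.0003 (deg 0.0; new q6~2.07; opp 0.9997)
```

```bash
python3 -m inch '[[0,-0.2,0,0,0,0,1],[0,-0.4,0,0,0,0,1],[0,-0.5,0,0,0,0,1],[0,-0.5,0,0,0,0,1],[0,-0.5,0,0,0,0,1],[0,-0.5,0,0,0,0,1],[0,-0.4,0,0,0,0,1],[0,-0.2,0,0,0,0,1]]'
python3 -m inch '[[0,-0.1,0,0,0,0,1],[0,-0.1,0,0,0,0,1],[0,-0.1,0,0,0,0,1],[0,0,0,0,0,0,1],[0,0,0,0,0,0,1],[0,0,0,0,0,0,1],[0,0,0,0,0,0,1],[0,0,0,0,0,0,1]]'
python3 -c "
from h import *
plan(.556,.198,.09,np.radians(-9))"
```

```text
clock: 8.8
eef_pos: [0.5694, 0.2762, 0.0923]
tool_rot: [0.997, -0.079, 0.001, 0.001]
ft_force: [0.9, -4.6, 8.3]
grip_width: 0.0204
clock: 9.6
eef_pos: [0.5705, 0.2832, 0.0923]
tool_rot: [0.997, -0.079, 0.001, 0.0]
ft_force: [1.1, -3.2, 6.2]
grip_width: 0.0204
clk 9.60 pos [0.5705 0.2832 0.0923] yaw -9.1 tilt [ 0.001 -0.001] q6 2.19 w 0.0204 F [ 1.1 -3.2  6.2]
units tool xyz [-0.035  3.458  0.094]  turn wz total -0.0003 (deg 0.1; new q6~2.19; opp 0.9997)
```

```bash
python3 -m inch '[[0,-0.1,0,0,0,0,1],[0,-0.1,0,0,0,0,1],[0,-0.05,0,0,0,0,1],[0,-0.05,0,0,0,0,1],[0,0,0,0,0,0,1],[0,0,0,0,0,0,1],[0,0,0,0,0,0,1],[0,0,0,0,0,0,1]]'
python3 -c "
from h import *
plan(.556,.198,.09,np.radians(-9))"
```

```text
clock: 10.4
eef_pos: [0.5706, 0.2841, 0.0922]
tool_rot: [0.997, -0.081, -0.0, 0.006]
ft_force: [-2.2, -17.7, 14.3]
grip_width: 0.0201
clk 10.40 pos [0.5706 0.2841 0.0922] yaw -9.3 tilt [-0.001 -0.012] q6 2.20 w 0.0201 F [ -2.2 -17.7  14.3]
units tool xyz [-0.02   3.492  0.133]  turn wz total -0.0015 (deg 0.3; new q6~2.19; opp 0.9985)
```

```bash
python3 -m inch '[[0,0.08,0,0,0,0,1],[0,0,0,0,0,0,-0.3],[0,0,0,0,0,0,-0.3],[0,0,0,0,0,0,-0.3],[0,0,-0.5,0,0,0,-0.3],[0,0,-0.8,0,0,0,-0.3],[0,0,-0.9,0,0,0,-0.3],[0,0,-0.9,0,0,0,-0.3]]'
python3 -m inch '[[0,0,-0.9,0,0,0,-0.3],[0,0,-0.9,0,0,0,-0.3],[-0.4,0.9,-0.3,0,0,0,-0.3],[-0.4,0.9,0,0,0,0,-0.3],[-0.4,0.9,0,0,0,0,-0.3],[-0.4,0.9,0,0,0,0,-0.3],[-0.4,0.9,0,0,0,0,-0.3],[-0.4,0.9,0,0,0,0,-0.3]]'
python3 -m inch '[[-0.5,0.9,0,0,0,0,-0.3],[-0.5,0.9,0,0,0,0,-0.3],[-0.5,0.9,0,0,0,0,-0.3],[-0.5,0.9,0,0,0,0,-0.3],[-0.5,0.9,0,0,0,0,-0.3],[-0.5,0.9,0,0,0,0,-0.3],[-0.5,0.9,0,0,0,0,-0.3],[-0.5,0.9,0,0,0,0,-0.3]]'
python3 - <<'E'
from h import *
plan(.4053,-.303,.09,np.radians(-9))
T,_=grab("top",4); S,_=grab("side",4)
cv2.imwrite("pics/t3.png",T);cv2.imwrite("pics/s3.png",S)
cv2.imwrite("pics/k2.png",np.vstack([cv2.resize(T[170:290,150:430],(800,343)),cv2.resize(S[140:400,200:360],(150,250)).repeat(1,0) if 0 else cv2.resize(S[285:400,190:360],(800,250))]))
E
```

```text
clock: 11.2
eef_pos: [0.5706, 0.2898, 0.1701]
tool_rot: [0.997, -0.078, -0.0, -0.0]
ft_force: [0.4, -0.1, 1.2]
grip_width: 0.0556
clock: 12.0
eef_pos: [0.4899, 0.1651, 0.2222]
tool_rot: [0.997, -0.078, 0.0, -0.0]
ft_force: [0.1, -0.7, 0.3]
grip_width: 0.0557
clock: 12.8
eef_pos: [0.363, 0.003, 0.2222]
tool_rot: [0.997, -0.078, 0.001, -0.0]
ft_force: [-0.4, -0.0, -0.1]
grip_width: 0.0551
clk 12.80 pos [0.363  0.003  0.2222] yaw -9.0 tilt [0.001 0.   ] q6 1.74 w 0.0551 F [-0.4 -0.  -0.1]
units tool xyz [ 3.573 11.83   5.285]  turn wz total 0.0002 (deg -0.0; new q6~1.74; opp -0.9998)
```

View pics/k2.png

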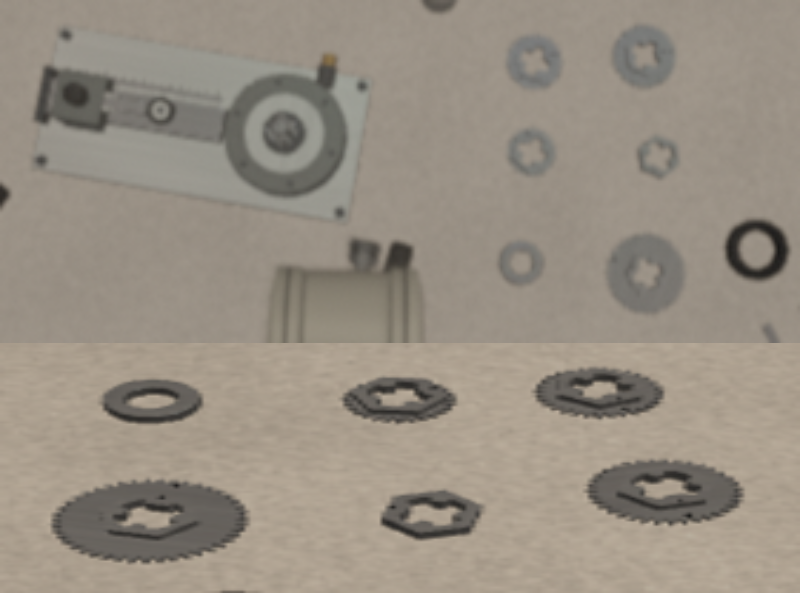

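```bash
python3 - <<'E'
from h import *
S,_=grab("side",12);T,_=grab("top",12)
cv2.imwrite("pics/s4.png",S);cv2.imwrite("pics/t4.png",T)
# vertical plane through hub axis; side bias: use side-measured hub
hx,hy=.5393,.0780
K,R,t=cal("side"); cpos=-R.T@t; v=np.array([hx,hy])-cpos[:2]; v/=np.linalg.norm(v); print("cam->hub dir deg",np.degrees(np.arctan2(v[1],v[0])),cpos)
rt=np.array([v[1],-v[0]]) # right in image
def X(s,z): return [hx+rt[0]*s,hy+rt[1]*s,z]
sc=10000; c=np.array([[0,0],[400,0],[400,800],[0,800]],np.float32)
W=[X(-.02,.155),X(.02,.155),X(.02,.075),X(-.02,.075)]
H=cv2.getPerspectiveTransform(proj("side",np.array(W)).astype(np.float32),c)
r=cv2.warpPerspective(S,H,(400,800),flags=cv2.INTER_CUBIC)
r2=np.clip(r.astype(float)*1.7,0,255).astype(np.uint8)
g=cv2.cvtColor(r,cv2.COLOR_BGR2GRAY)
p=g[250:550].mean(0)
print(" ".join("%d:%d"%(i/10-20,p[i]) for i in range(0,400,10)))
x,y=.5372,.0778
rt_=[]
for z in(.08,.144):
    q=cv2.cvtColor(rect("top",T,x,y,z,.02,10000),cv2.COLOR_BGR2GRAY).astype(float)
    rt_.append(cv2.cvtColor(np.clip((q-70)*2.6,0,255).astype(np.uint8),cv2.COLOR_GRAY2BGR))
o=np.hstack([cv2.resize(r2,(300,600)),cv2.resize(np.vstack(rt_),(300,600))])
cv2.imwrite("pics/hub5.png",o)
E
```

```text
cam->hub dir deg 84.32398884095075 [ 0.44492503 -0.87153778  1.01213114]
-20:103 -19:102 -18:98 -17:101 -16:118 -15:130 -14:113 -13:79 -12:61 -11:77 -10:98 -9:98 -8:84 -7:67 -6:51 -5:43 -4:49 -3:64 -2:77 -1:84 0:85 1:80 2:72 3:63 4:56 5:56 6:62 7:72 8:81 9:86 10:91 11:97 12:99 13:96 14:90 15:87 16:89 17:93 18:95 19:95
```

View pics/hub5.png

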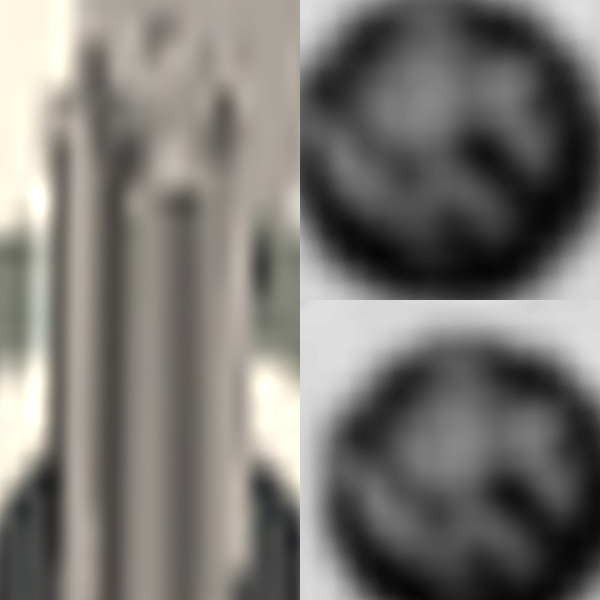

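```bash
python3 - <<'E'
from h import *
T=cv2.imread("pics/t4.png");S=cv2.imread("pics/s4.png")
hub=lambda x,y,z,n:proj(n,[x,y,z])[0].round(2)
print("top tip",hub(.5372,.0778,.148,"top"),"seat",hub(.5372,.0778,.08,"top"))
print("side tip",hub(.5393,.078,.148,"side"),"144",hub(.5393,.078,.144,"side"),"seat",hub(.5393,.078,.08,"side"))
for d in [(0.014,0),(0,.014)]: print(hub(.5372+d[0],.0778+d[1],.144,"top"),hub(.5393+d[0],.078+d[1],.144,"side"))
a=cv2.resize(T[204:228,236:264],None,fx=14,fy=14,interpolation=cv2.INTER_NEAREST)
b=cv2.resize(S[178:226,252:280],None,fx=14,fy=12,interpolation=cv2.INTER_NEAREST)
a=np.clip((a.astype(float)-60)*2.4,0,255);b=np.clip(b*1.6,0,255)
h=576
A=np.zeros((h,a.shape[1],3));A[:a.shape[0]]=a
cv2.imwrite("pics/raw.png",np.hstack([A,b[:h]]).astype(np.uint8))
print(cv2.cvtColor(T,cv2.COLOR_BGR2GRAY)[206:226,238:262])
E
```

```text
top tip [247.63 213.8 ] seat [249.06 215.98]
side tip [264.87 185.96] 144 [264.89 187.19] seat [265.14 206.2 ]
[247.86 208.88] [270.66 186.74]
[242.64 213.81] [264.27 183.33]
[[103 116 134 146 154 155 154 153 153 153 154 155 155 154 152 153 153 155
  154 147 134 117 105 101]
 [113 134 150 155 156 154 153 153 153 152 152 153 154 153 151 153 153 154
  155 152 146 135 118 105]
 [129 147 154 155 155 155 153 151 146 138 136 136 139 145 149 152 154 154
  153 152 151 147 135 117]
 [144 153 154 154 155 154 148 136 123 111 109 107 106 119 129 140 152 155
  153 152 151 152 147 131]
 [151 153 154 154 154 149 131 105  92  97 105 101  89  86  92 111 137 153
  153 151 151 152 152 141]
 [153 154 154 153 149 133 108  86  88 100 107 106  95  86  83  89 112 138
  149 151 150 152 154 148]
 [153 153 154 150 135 109  91  88  99 110 116 112 104 103 103  94  90 113
  140 151 152 151 154 152]
 [153 153 153 145 118  90  86  96 109 115 120 118 110 114 114 100  83  95
  127 148 151 152 154 154]
 [152 153 153 142 112  97  92 101 115 118 122 117 108 111 113  96  84  87
  114 142 150 152 155 155]
 [152 153 153 14
[... 395 characters left out ...]
53 153 146 122  87  80  91  96  99  97  90  95  96  84  75  77  91
  123 147 153 155 156 154]
 [153 152 153 151 138 102  79  76  82  89  90  82  83  88  80  77  87 112
  139 151 154 155 156 153]
 [153 153 152 153 146 125  97  81  74  80  83  79  75  76  75  86 110 135
  149 152 153 155 154 149]
 [153 152 151 152 152 145 128 106  89  81  81  78  77  78  88 109 134 149
  152 152 154 155 153 141]
 [150 153 152 152 153 152 148 137 122 111 105  98  96 104 122 136 148 152
  151 152 154 155 148 129]
 [140 150 152 151 152 153 154 152 148 142 136 130 130 137 148 152 152 152
  151 151 153 151 137 116]
 [124 142 150 151 153 152 154 154 154 154 150 148 150 152 154 153 152 150
  151 152 151 140 120 105]]
```

View pics/raw.png

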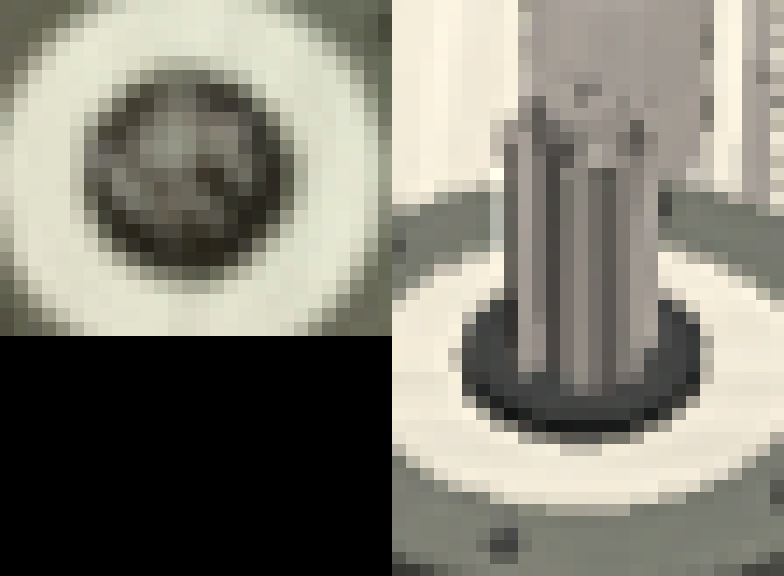

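```bash
python3 - <<'E'
from h import *
ds=[bot.camera("top")[1] for _ in range(4)]; d=np.median(ds,0); np.save("pics/td4.npy",d); print(np.std(ds,0)[206:226,238:262].mean())
K,R,t=cal("top")
v,u=np.mgrid[206:226,240:260]
P=(np.linalg.inv(K)@np.stack([u.ravel(),v.ravel(),np.ones(u.size)]))*d[v.ravel(),u.ravel()]
W=R.T@(P-t[:,None])
print((W[2].reshape(u.shape)*1000).round().astype(int))
ds=[bot.camera("side")[1] for _ in range(4)]; d=np.median(ds,0); np.save("pics/sd4.npy",d)
K,R,t=cal("side")
v,u=np.mgrid[182:212,256:276]
P=(np.linalg.inv(K)@np.stack([u.ravel(),v.ravel(),np.ones(u.size)]))*d[v.ravel(),u.ravel()]
W=R.T@(P-t[:,None])
print("side: radius of points from axis mm, below z=.14")
r=np.hypot(W[0]-.5393,W[1]-.078)*1000
print(r.reshape(u.shape).round().astype(int)); print((W[2]*1000).reshape(u.shape).round().astype(int))
E
```

```text
0.014040283
[[ 71  73  71  73  73  70  72  71  69  72  71  71  72  73  74  73  70  72
   75  74]
 [ 75  70  70  68  72  73  72  76  71  73  73  72  71  70  72  72  69  74
   70  74]
 [ 70  71  73  73  72  73  74  70  73  69  74  71  74  71  72  74  70  71
   71  72]
 [ 72  73  74  72  72  71  73  73  78  80  78  67  72  71  71  72  73  72
   72  72]
 [ 70  71  70  70  72  76 133 145 146 139  79  79  77  81  72  76  73  71
   72  70]
 [ 72  74  73  73  85  80  76 119 143 125  98  79  80  79  76  71  75  71
   71  72]
 [ 73  70  70  78  79  73 146 146 147 145 142  75 145  76  80  80  76  71
   72  70]
 [ 68  70  71  78  78 142 148 149 147 147 147 144 145  81  80  80  70  72
   70  67]
 [ 72  73  80  78  82 148 147 148 146 150 146 141 142 127  80  78  78  69
   72  71]
 [ 70  71  78 145 140 142 150 147 148 147 147 141 142 120  80  82  78  72
   71  72]
 [ 74  72  83  79 142 136 147 147 145 149 144 128 108 118  82  79  79  71
   70  71]
 [ 72  74  79  77 141 123 142 144 144 143 134 115  85  89  76  79  80  72
   71  71]
 [ 70  71  81  79  82 110  86 141 144 143 144  95  76  81  79  79  7
[... 5063 characters left out ...]
  73  71
   72  68]
 [ 72  75  79  78  94  96  95  93  95 101 102  99 100  98  89  78  80  71
   71  71]
 [ 73  80  77  79  91  95  90  92  91  98  97  96  95  95  84  81  78  79
   72  73]
 [ 71  80  78  79  88  90  87  86  87  94  94  94  92  90  82  80  79  79
   71  72]
 [ 73  79  79  80  80  87  82  84  86  92  92  88  87  86  78  79  80  79
   72  71]
 [ 72  78  79  81  78  84  79  80  80  86  87  85  84  84  79  79  77  78
   73  71]
 [ 72  80  80  78  79  79  80  80  78  83  84  81  81  78  77  79  79  80
   73  71]
 [ 70  75  76  80  79  80  78  81  80  78  78  79  81  78  79  78  78  77
   73  71]
 [ 72  72  76  78  77  79  80  78  78  80  79  79  79  77  79  78  75  71
   69  70]]
```

```bash
python3 -m inch '[[0.298,0.986,0,0,0,-0.0118,-0.4],[0.298,0.986,0,0,0,0,-0.4],[0.298,0.986,0,0,0,0,-0.4],[0.298,0.986,0.4,0,0,0,-0.4],[0.298,0.986,0.6,0,0,0,-0.4],[0.298,0.986,0.6,0,0,0,-0.4],[0.298,0.986,0.6,0,0,0,-0.4],[0.298,0.986,0.6,0,0,0,-0.4]]'
python3 -c "
from h import *
plan(.406,-.303,.06,np.radians(8))"
```

```text
clock: 15.6
eef_pos: [0.3981, -0.2009, 0.1507]
tool_rot: [0.998, -0.06, 0.0, 0.0]
ft_force: [-0.4, -0.4, 0.5]
grip_width: 0.0596
clk 15.60 pos [ 0.3981 -0.2009  0.1507] yaw -6.9 tilt [ 0. -0.] q6 1.22 w 0.0596 F [-0.4 -0.4  0.5]
units tool xyz [0.803 4.015 3.629]  turn wz total -0.0829 (deg 14.9; new q6~0.96; opp 0.9171)
```

```bash
python3 -m inch '[[0.2,0.95,0.6,0,0,0,-0.4],[0.2,0.95,0.6,0,0,0,-0.4],[0.2,0.95,0.6,0,0,0,-0.4],[0.2,0.95,0.6,0,0,0,-0.4],[0,0.2,0.6,0,0,0,-0.4],[0,0,0.6,0,0,-0.0415,-0.4],[0,0,0.0,0,0,-0.0415,-0.4],[0,0,0,0,0,0,-0.4]]'
python3 - <<'E'
from h import *
plan(.406,-.303,.02,np.radians(8))
S,_=grab("side",2)
cv2.imwrite("pics/p1.png",cv2.resize(S[290:420,180:300],(720,780))[:600])
E
```

```text
clock: 16.4
eef_pos: [0.4054, -0.3013, 0.0605]
tool_rot: [0.998, 0.07, -0.001, -0.001]
ft_force: [0.6, -0.6, 0.4]
grip_width: 0.0599
clk 16.40 pos [ 0.4054 -0.3013  0.0605] yaw 8.0 tilt [-0.001  0.001] q6 0.79 w 0.0599 F [ 0.6 -0.6  0.4]
units tool xyz [0.016 0.071 1.62 ]  turn wz total -0.0000 (deg 0.0; new q6~0.79; opp 1.0000)
```

View pics/p1.png

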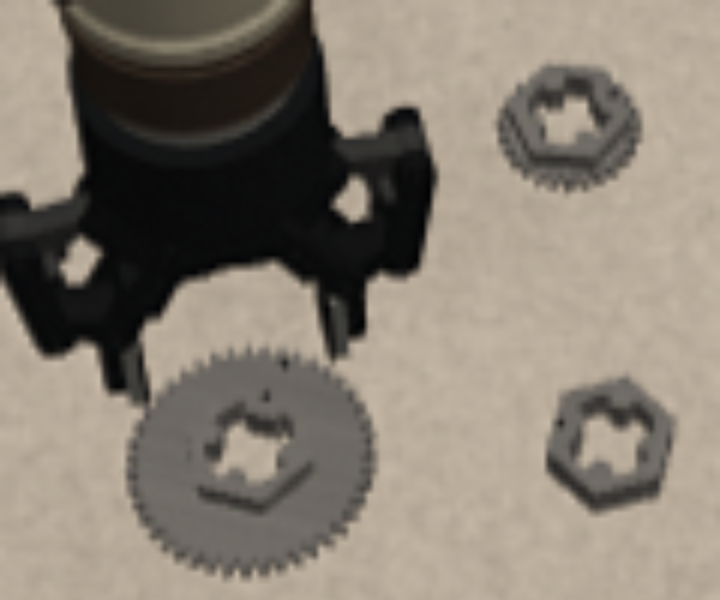

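```bash
python3 -m inch '[[0.016,0.07,0.5,0,0,0,-0.4],[0,0,0.6,0,0,0,-0.4],[0,0,0.5,0,0,0,-0.4],[0,0,0.3,0,0,0,-0.4],[0,0,0.24,0,0,0,-0.4],[0,0,0,0,0,0,-0.2],[0,0,0,0,0,0,-0.1],[0,0,0,0,0,0,0]]'
python3 -m inch '[[0,0,0,0,0,0,0.02],[0,0,0,0,0,0,0.06],[0,0,0,0,0,0,0.1],[0,0,0,0,0,0,0.3],[0,0,0,0,0,0,1],[0,0,0,0,0,0,1],[0,0,0,0,0,0,1],[0,0,0,0,0,0,1]]'
```

```text
clock: 17.3
eef_pos: [0.4069, -0.3035, 0.0083]
tool_rot: [0.998, 0.07, 0.0, 0.0]
ft_force: [-0.3, -0.1, 0.1]
grip_width: 0.0429
clock: 18.1
eef_pos: [0.4065, -0.3034, 0.0087]
tool_rot: [0.998, 0.07, 0.0, 0.0]
ft_force: [-2.2, 0.4, 5.9]
grip_width: 0.0374
```

```bash
python3 -m inch '[[0,0,0,0,0,0,-0.2],[0,0,0,0,0,0,-0.2],[0,0,0,0,0,-0.0476,-0.2],[0,0,0,0,0,-0.0476,-0.2],[0,0,0,0,0,-0.0476,-0.2],[0,0,0,0,0,-0.0476,-0.2],[0,0,0,0,0,-0.0476,-0.2],[0,0,0,0,0,-0.0476,-0.2]]'
python3 -m inch '[[0,0,0.08,0,0,-0.0476,-0.2],[0,0,0.04,0,0,0,0],[0,0,0,0,0,0,0.04],[0,0,0,0,0,0,0.1],[0,0,0,0,0,0,0.3],[0,0,0,0,0,0,1],[0,0,0,0,0,0,1],[0,0,0,0,0,0,1]]'
python3 -c "
from h import *
plan(.406,-.303,.06,np.radians(68))"
```

```text
clock: 18.9
eef_pos: [0.4065, -0.3031, 0.0076]
tool_rot: [0.867, 0.498, 0.0, -0.0]
ft_force: [0.2, 0.3, 0.6]
grip_width: 0.0513
clock: 19.7
eef_pos: [0.4064, -0.303, 0.0049]
tool_rot: [0.829, 0.559, 0.0, -0.0]
ft_force: [-0.2, 0.8, 4.1]
grip_width: 0.0383
clk 19.70 pos [ 0.4064 -0.303   0.0049] yaw 68.0 tilt [0. 0.] q6 -0.26 w 0.0383 F [-0.2  0.8  4.1]
units tool xyz [-0.005 -0.017 -2.202]  turn wz total -0.0000 (deg 0.0; new q6~-0.26; opp 1.0000)
```

```bash
python3 -m inch '[[0,0,-0.2,0,0,0,1],[0,0,-0.5,0,0,0,1],[0,0,-0.9,0,0,0,1],[0,0,-1,0,0,0,1],[0,0,-1,0,0,0,1],[0.3,0,-1,0,0,0,1],[0.6,0,-1,0,0,0,1],[0.8,0,-1,0,0,0,1]]'
python3 -m inch '[[0.9,0,-0.8,0,0,0,1],[0.9,0,0,0,0,0,1],[0.9,0,0,0,0,0,1],[0.9,0,0,0,0,0,1],[0.9,0,0,0,0,0,1],[0.9,-0.1,0,0,0,0,1],[0.9,-0.1,0,0,0,0,1],[0.9,-0.1,0,0,0,0,1]]'
python3 -m inch '[[0.9,-0.1,0,0,0,0,1],[0.9,-0.1,0,0,0,0,1],[0.9,-0.1,0,0,0,0,1],[0.9,-0.1,0,0,0,0,1],[0.9,0,0,0,0,0,1],[0.9,0,0,0,0,0,1],[0.8,0,0,0,0,0,1],[0.5,0,0,0,0,0,1]]'
python3 -c "
from h import *
plan(.5395,.0775,.185,np.radians(57))"
```

```text
clock: 20.5
eef_pos: [0.4221, -0.2639, 0.1714]
tool_rot: [0.829, 0.559, -0.0, 0.0]
ft_force: [1.3, 0.2, -3.6]
grip_width: 0.0379
clock: 21.3
eef_pos: [0.4828, -0.0932, 0.1903]
tool_rot: [0.829, 0.559, -0.0, 0.0]
ft_force: [-1.0, 0.1, -2.1]
grip_width: 0.0381
clock: 22.1
eef_pos: [0.5366, 0.0662, 0.1902]
tool_rot: [0.829, 0.56, 0.0, 0.0]
ft_force: [0.0, 0.5, -3.6]
grip_width: 0.038
clk 22.10 pos [0.5366 0.0662 0.1902] yaw 68.1 tilt [0. 0.] q6 0.51 w 0.0380 F [ 0.   0.5 -3.6]
units tool xyz [ 0.462 -0.061  0.207]  turn wz total 0.0615 (deg -11.1; new q6~0.70; opp -0.9385)
```

```bash
python3 -m inch '[[0.31,-0.061,0,0,0,0,1],[0.15,0,0,0,0,0,1],[0,0,0,0,0,0.0308,1],[0,0,0,0,0,0.0307,1],[0,0,0,0,0,0,1],[0,0,0,0,0,0,1],[0,0,0,0,0,0,1],[0,0,0,0,0,0,1]]'
python3 - <<'E'
from h import *
plan(.5395,.0775,.155,np.radians(57))
S,_=grab("side",4);T,_=grab("top",2)
cv2.imwrite("pics/p2.png",np.hstack([cv2.resize(S[130:230,205:325],(720,600))]))
E
```

```text
clock: 22.9
eef_pos: [0.5392, 0.076, 0.1899]
tool_rot: [0.879, 0.477, -0.0, 0.0]
ft_force: [-0.0, -0.1, -3.2]
grip_width: 0.038
clk 22.90 pos [0.5392 0.076  0.1899] yaw 57.0 tilt [ 0. -0.] q6 0.72 w 0.0380 F [-0.  -0.1 -3.2]
units tool xyz [ 0.057 -0.021  1.395]  turn wz total -0.0002 (deg 0.0; new q6~0.72; opp 0.9998)
```

View pics/p2.png

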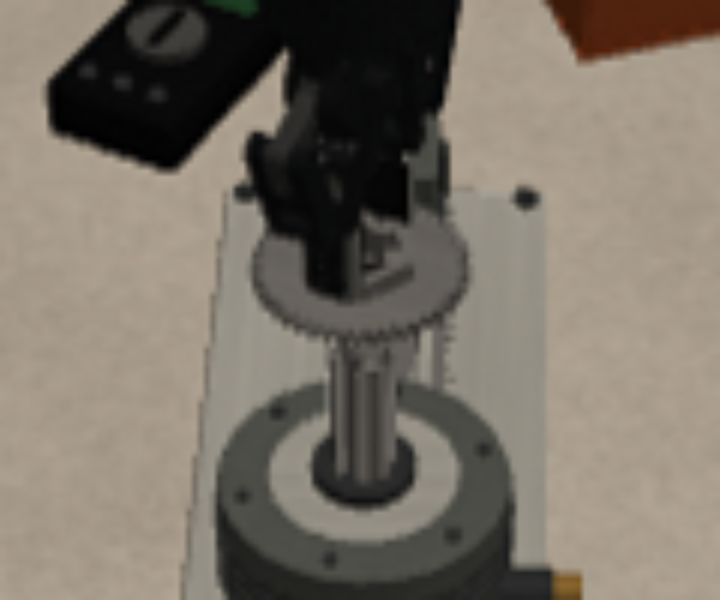

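```bash
python3 -m inch '[[0.05,-0.02,0.3,0,0,0,1],[0,0,0.5,0,0,0,1],[0,0,0.4,0,0,0,1],[0,0,0.24,0,0,0,1],[0,0,0.0,0,0,0,1],[0,0,0.06,0,0,0,1],[0,0,0.06,0,0,0,1],[0,0,0,0,0,0,1]]'
python3 -m inch '[[0,0,0.04,0,0,0,1],[0,0,0.04,0,0,0,1],[0,0,0.04,0,0,0,1],[0,0,0.04,0,0,0,1],[0,0,0.04,0,0,0,1],[0,0,0.0,0,0,0,1],[0,0,0,0,0,0,1],[0,0,0,0,0,0,1]]'
```

```text
clock: 24.0
eef_pos: [0.5396, 0.0776, 0.151]
tool_rot: [0.879, 0.477, 0.0, 0.0]
ft_force: [-0.0, 0.3, -2.8]
grip_width: 0.0379
clock: 24.8
eef_pos: [0.5395, 0.0776, 0.1458]
tool_rot: [0.879, 0.477, 0.0, 0.0]
ft_force: [-0.1, -0.1, -2.9]
grip_width: 0.0382
```

```bash
python3 -m inch '[[0,0,0.08,0,0,0,1],[0,0,0.08,0,0,0,1],[0,0,0.08,0,0,0,1],[0,0,0.08,0,0,0,1],[0,0,0.08,0,0,0,1],[0,0,0,0,0,0,1],[0,0,0,0,0,0,1],[0,0,0,0,0,0,1]]'
```

```text
clock: 25.6
eef_pos: [0.5395, 0.0776, 0.1359]
tool_rot: [0.879, 0.477, 0.0, 0.0]
ft_force: [0.3, 1.0, -3.0]
grip_width: 0.0379
```

```bash
python3 -m inch '[[0,0,0.15,0,0,0,1],[0,0,0.2,0,0,0,1],[0,0,0.25,0,0,0,1],[0,0,0.25,0,0,0,1],[0,0,0.25,0,0,0,1],[0,0,0.25,0,0,0,1],[0,0,0.2,0,0,0,1],[0,0,0.1,0,0,0,1]]'
python3 -c "
from h import *
print(bot.get_obs()['ft_torque']);plan(.5395,.0775,.085,np.radians(57))"
```

```text
clock: 26.4
eef_pos: [0.5391, 0.0775, 0.0938]
tool_rot: [0.879, 0.477, -0.0, -0.0]
ft_force: [0.5, 0.9, -2.4]
grip_width: 0.038
[ 0.0012608  -0.00604122 -0.06363322]
clk 26.40 pos [0.5391 0.0775 0.0938] yaw 56.9 tilt [-0.001 -0.   ] q6 0.72 w 0.0380 F [ 0.5  0.9 -2.4]
units tool xyz [0.009 0.015 0.351]  turn wz total -0.0003 (deg 0.1; new q6~0.72; opp 0.9997)
```

```bash
python3 -m inch '[[0,0,0.1,0,0,0,1],[0,0,0.1,0,0,0,1],[0,0,0.06,0,0,0,1],[0,0,0.04,0,0,0,1],[0,0,0.04,0,0,0,1],[0,0,0.04,0,0,0,1],[0,0,0.0,0,0,0,1],[0,0,0,0,0,0,1]]'
python3 -c "
from h import *
print(bot.get_obs()['ft_torque']);plan(.5395,.0775,.085,np.radians(57))"
```

```text
clock: 27.2
eef_pos: [0.5395, 0.0776, 0.0851]
tool_rot: [0.879, 0.477, 0.0, -0.0]
ft_force: [0.2, -0.7, -2.8]
grip_width: 0.0378
[ 0.03961154 -0.02350698 -0.03242297]
clk 27.20 pos [0.5395 0.0776 0.0851] yaw 56.9 tilt [0. 0.] q6 0.72 w 0.0378 F [ 0.2 -0.7 -2.8]
units tool xyz [-0.001  0.003  0.003]  turn wz total -0.0003 (deg 0.1; new q6~0.72; opp 0.9997)
```

```bash
python3 -m inch '[[0,0,0.02,0,0,0,1],[0,0,0.02,0,0,0,1],[0,0,0.02,0,0,0,1],[0,0,0,0,0,0,1],[0,0,0,0,0,0,1],[0,0,0,0,0,0,1],[0,0,0,0,0,0,1],[0,0,0,0,0,0,1]]'
```

```text
clock: 28.0
eef_pos: [0.5396, 0.0776, 0.0849]
tool_rot: [0.879, 0.477, 0.001, 0.0]
ft_force: [-3.8, -0.7, 6.6]
grip_width: 0.0378
```

```bash
python3 -m inch '[[0,0,0,0,0,0,0],[0,0,0,0,0,0,-0.3],[0,0,0,0,0,0,-0.3],[0,0,-0.4,0,0,0,-0.3],[0,0,-0.8,0,0,0,-0.3],[0,0,-0.9,0,0,0,-0.3],[0,0,-0.9,0,0,0,-0.3],[0,0,-0.9,0,0,0,-0.3]]'
python3 -m inch '[[0,0,-0.5,0,0,0,-0.4],[-0.5,0.5,0,0,0,0,-0.4],[-0.88,0.957,0,0,0,0,-0.4],[-0.88,0.957,0,0,0,0,-0.4],[-0.88,0.957,0,0,0,0,-0.4],[-0.88,0.957,0,0,0,0,-0.4],[-0.88,0.957,0,0,0,0,-0.4],[-0.88,0.957,0,0,0,0,-0.4]]'
cat > look.py <<'E'
from h import *
from gears import fit
import sys
P={"a":(.624,-.183),"b":(.633,-.300),"c":(.527,-.181),"col":(.525,-.314)}
T,_=grab("top",2);S,_=grab("side",2)
k=sys.argv[1]
cv2.imwrite(f"pics/T{k}.png",T);cv2.imwrite(f"pics/S{k}.png",S)
cv2.imwrite(f"pics/L{k}.png",np.hstack([cv2.resize(T[170:290,150:430],(480,206)).copy() if 0 else cv2.resize(T[160:290,230:400],(400,306)),cv2.resize(S[140:400,180:360],(276,400))[:306]]))
for n in P:
    for cam,im in(("top",T),("side",S)):
        try:
            f=fit(cam,im,*P[n],.014 if n=="col" else .005); b=(.0024,-.0014) if cam=="top" else (0,.0013)
            print(n,cam,np.round([f[0]+b[0],f[1]+b[1],f[2],f[3]],4))
        except Exception as e: print(n,cam,"none")
E
python3 look.py 1;python3 -c "
from h import *
plan(.6365,-.300,.06,np.radians(41))"
```

```text
clock: 28.8
eef_pos: [0.5396, 0.0776, 0.1827]
tool_rot: [0.879, 0.477, 0.0, 0.0]
ft_force: [0.7, -0.2, 0.6]
grip_width: 0.0554
clock: 29.6
eef_pos: [0.5918, -0.13, 0.1943]
tool_rot: [0.879, 0.477, 0.0, 0.0]
ft_force: [0.7, -0.1, 0.1]
grip_width: 0.0599
a top [ 0.651  -0.1389  0.0212  0.0867]
a side [ 0.6277 -0.1833  0.0636  0.0647]
b top [ 0.6351 -0.2816  0.0916  0.1024]
b side [ 0.6366 -0.3002  0.0714  0.0718]
c top none
c side [ 0.5313 -0.1808  0.0554  0.0587]
col top [ 0.5287 -0.3134  0.0437  0.0455]
col side [ 0.529  -0.3173  0.0455  0.0522]
clk 29.80 pos [ 0.5914 -0.1293  0.1937] yaw 56.8 tilt [-0.  0.] q6 0.36 w 0.0598 F [-0.4  0.7 -0.2]
units tool xyz [-4.732  5.246  5.347]  turn wz total 0.0880 (deg -15.8; new q6~0.64; opp -0.9120)
```

View pics/L1.png

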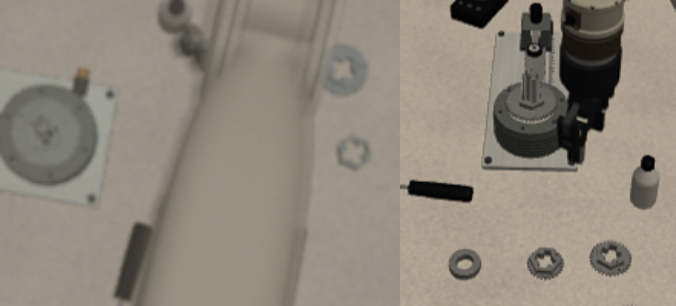

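```bash
python3 -m inch '[[-0.9,1,0.3,0,0,0,-0.4],[-0.9,1,0.7,0,0,0,-0.4],[-0.9,1,0.9,0,0,0,-0.4],[-0.9,1,0.9,0,0,0,-0.4],[-0.9,1,0.9,0,0,0,-0.4],[-0.23,0.25,0.9,0,0,0,-0.4],[0,0,0.7,0,0,0.044,-0.4],[0,0,0,0,0,0.044,-0.4]]'
python3 -c "
from h import *
plan(.6365,-.300,.008,np.radians(41))"
```

```text
clock: 30.6
eef_pos: [0.6348, -0.2973, 0.0571]
tool_rot: [0.937, 0.349, -0.002, -0.003]
ft_force: [-0.6, 1.4, -0.5]
grip_width: 0.0597
clk 30.60 pos [ 0.6348 -0.2973  0.0571] yaw 40.8 tilt [-0.006  0.003] q6 0.42 w 0.0597 F [-0.6  1.4 -0.5]
units tool xyz [-0.016  0.14   1.964]  turn wz total -0.0010 (deg 0.2; new q6~0.42; opp 0.9990)
```

```bash
python3 -m inch '[[0,0.05,0.5,0,0,0,-0.4],[0,0,0.6,0,0,0,-0.4],[0,0,0.5,0,0,0,-0.4],[0,0,0.3,0,0,0,-0.2],[0,0,0.0,0,0,0,-0.1],[0,0,0,0,0,0,0],[0,0,0,0,0,0,0.05],[0,0,0,0,0,0,0.1]]'
python3 -m inch '[[0,0,0,0,0,0,0.3],[0,0,0,0,0,0,1],[0,0,0,0,0,0,1],[0,0,0,0,0,0,1],[0,0,0,0,0,0,1],[0,0,0,0,0,0,-0.2],[0,0,0,0,0,0,-0.2],[0,0,0,0,0,0.0476,-0.2]]'
python3 -c "
from h import *
plan(.6365,-.300,.005,np.radians(-19))"
```

```text
clock: 31.4
eef_pos: [0.6383, -0.3006, 0.0145]
tool_rot: [0.936, 0.351, 0.001, 0.001]
ft_force: [0.0, -0.1, 0.7]
grip_width: 0.0385
clock: 32.2
eef_pos: [0.6376, -0.3004, 0.0135]
tool_rot: [0.961, 0.278, -0.0, -0.0]
ft_force: [-0.8, -1.0, 0.4]
grip_width: 0.043
clk 32.20 pos [ 0.6376 -0.3004  0.0135] yaw 32.3 tilt [-0.  0.] q6 0.57 w 0.0430 F [-0.8 -1.   0.4]
units tool xyz [-0.028 -0.036  0.339]  turn wz total 0.2850 (deg -51.3; new q6~1.46; opp -0.7150)
```

```bash
python3 -m inch '[[0,0,0,0,0,0.0475,-0.3],[0,0,0,0,0,0.0475,-0.3],[0,0,0,0,0,0.0475,-0.3],[0,0,0,0,0,0.0475,-0.3],[0,0,0,0,0,0.0475,-0.3],[0,0,0,0,0,0.0475,-0.3],[0,0,0,0,0,0,-0.3],[0,0,0,0,0,0,-0.3]]'
python3 look.py 2 | grep b;python3 -c "
from h import *
plan(.6365,-.300,.005,np.radians(-19))"
```

```text
clock: 33.0
eef_pos: [0.6377, -0.3003, 0.0135]
tool_rot: [0.987, -0.162, -0.0, -0.0]
ft_force: [0.7, -0.7, 0.0]
grip_width: 0.0554
b top [ 0.6515 -0.3067  0.0403  0.1304]
b side [ 0.6411 -0.2805  0.0953  0.1054]
clk 33.20 pos [ 0.6377 -0.3003  0.0135] yaw -18.7 tilt [-0.  0.] q6 1.46 w 0.0556 F [-0.7 -0.   0.1]
units tool xyz [-0.05   0.005  0.342]  turn wz total 0.0017 (deg -0.3; new q6~1.46; opp -0.9983)
```

```bash
python3 -c "
import cv2
S=cv2.imread('pics/S2.png');cv2.imwrite('pics/c2.png',cv2.resize(S[300:400,270:390],(720,600),interpolation=cv2.INTER_CUBIC))"
```

```text
(no output)
```

View pics/c2.png

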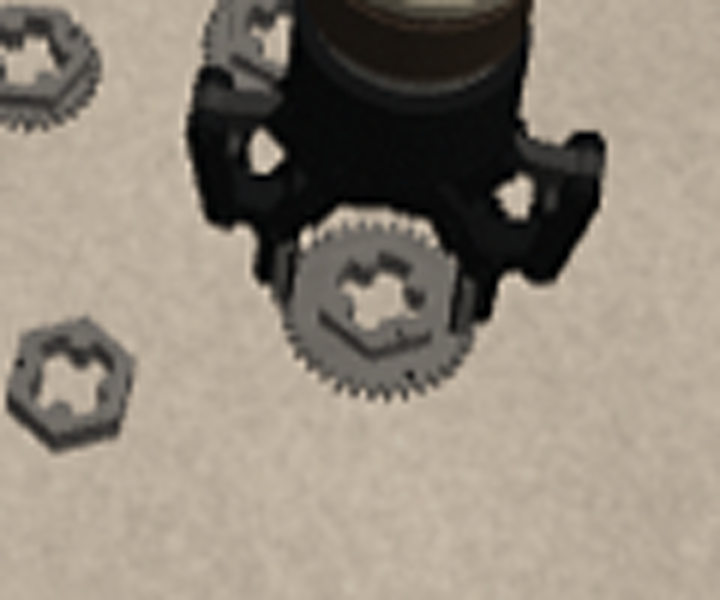

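```bash
python3 -m inch '[[-0.05,0,0.2,0,0,0.0017,-0.3],[0,0,0.12,0,0,0,-0.3],[0,0,0,0,0,0,-0.1],[0,0,0,0,0,0,0],[0,0,0,0,0,0,0.05],[0,0,0,0,0,0,0.1],[0,0,0,0,0,0,0.3],[0,0,0,0,0,0,1]]'
python3 -m inch '[[0,0,0,0,0,0,1],[0,0,0,0,0,0,1],[0,0,0,0,0,0,1],[0,0,0,0,0,0,-0.2],[0,0,0,0,0,0,-0.2],[0,0,0,0,0,0,-0.2],[0,0,0,0,0,-0.0476,-0.2],[0,0,0,0,0,-0.0476,-0.2]]'
python3 -m inch '[[0,0,0,0,0,-0.0476,-0.2],[0,0,0,0,0,-0.0476,-0.2],[0,0,0,0,0,-0.0476,-0.2],[0,0,0,0,0,-0.0476,-0.2],[0,0,0,0,0,-0.0476,-0.2],[0,0,0,0,0,0,0],[0,0,0,0,0,0,0.1],[0,0,0,0,0,0,0.3]]'
python3 -m inch '[[0,0,0,0,0,0,1],[0,0,0,0,0,0,1],[0,0,0,0,0,0,1],[0,0,0,0,0,0,1],[0,0,-0.2,0,0,0,1],[0,0,-0.5,0,0,0,1],[0,0,-0.8,0,0,0,1],[0,0,-0.9,0,0,0,1]]'
python3 -c "
from h import *
plan(.5395,.0775,.19,np.radians(177))"
```

```text
clock: 34.0
eef_pos: [0.6369, -0.3, 0.0062]
tool_rot: [0.986, -0.166, 0.001, 0.0]
ft_force: [-0.4, 0.6, 2.1]
grip_width: 0.0375
clock: 34.8
eef_pos: [0.6361, -0.2997, 0.0049]
tool_rot: [1.0, -0.014, -0.001, -0.0]
ft_force: [0.3, 0.7, 0.3]
grip_width: 0.0515
clock: 35.6
eef_pos: [0.6367, -0.2998, 0.0057]
tool_rot: [0.937, 0.348, 0.0, 0.0]
ft_force: [-0.0, 1.8, 1.2]
grip_width: 0.0382
clock: 36.4
eef_pos: [0.6355, -0.2999, 0.0654]
tool_rot: [0.937, 0.349, -0.001, -0.001]
ft_force: [1.0, -0.6, -1.9]
grip_width: 0.0378
clk 36.40 pos [ 0.6355 -0.2999  0.0654] yaw 40.9 tilt [-0.003  0.001] q6 0.42 w 0.0378 F [ 1.  -0.6 -1.9]
units tool xyz [  6.968 -13.936  -4.963]  turn wz total 0.2438 (deg -43.9; new q6~1.18; opp -0.7562)
```

```bash
python3 -m inch '[[0,0,-0.9,0,0,-0.03,1],[0,0,-0.9,0,0,-0.0473,1],[0,0,-0.9,0,0,-0.0473,1],[0,0,-0.9,0,0,-0.0473,1],[0,0,-0.9,0,0,-0.0473,1],[0,0,-0.5,0,0,-0.0473,1],[0,0,0,0,0,-0.0473,1],[0,0,0,0,0,-0.0473,1]]'
python3 -m inch '[[0,0,0,0,0,-0.0473,1],[0,0,0,0,0,-0.0473,1],[0,0,0,0,0,-0.0473,1],[0,0,0,0,0,-0.0473,1],[0,0,0,0,0,-0.0473,1],[0,0,0,0,0,-0.0473,1],[0,0,0,0,0,-0.0473,1],[0,0,0,0,0,-0.0473,1]]'
python3 -c "
from h import *
plan(.5395,.0775,.19,np.radians(177))"
```

```text
clock: 37.2
eef_pos: [0.6365, -0.3003, 0.1921]
tool_rot: [0.6, 0.8, -0.0, 0.001]
ft_force: [0.7, 0.7, -2.5]
grip_width: 0.0378
clock: 38.0
eef_pos: [0.636, -0.3001, 0.1909]
tool_rot: [0.049, 0.999, -0.0, -0.0]
ft_force: [-0.1, -0.2, -2.0]
grip_width: 0.0379
clk 38.00 pos [ 0.636  -0.3001  0.1909] yaw 174.3 tilt [-0.001 -0.   ] q6 -1.91 w 0.0379 F [-0.1 -0.2 -2. ]
units tool xyz [ 5.332 14.651  0.034]  turn wz total -0.0148 (deg 2.7; new q6~-1.96; opp 0.9852)
```

```bash
python3 -m inch '[[0.17,0.47,0,0,0,0,1],[0.344,0.945,0,0,0,0,1],[0.344,0.945,0,0,0,0,1],[0.344,0.945,0,0,0,0,1],[0.344,0.945,0,0,0,0,1],[0.344,0.945,0,0,0,0,1],[0.344,0.945,0,0,0,0,1],[0.344,0.945,0,0,0,0,1]]'
python3 -m inch '[[0.344,0.945,0,0,0,0,1],[0.344,0.945,0,0,0,0,1],[0.344,0.945,0,0,0,0,1],[0.344,0.945,0,0,0,0,1],[0.344,0.945,0,0,0,0,1],[0.344,0.945,0,0,0,0,1],[0.344,0.945,0,0,0,0,1],[0.344,0.945,0,0,0,-0.0148,1]]'
python3 -c "
from h import *
plan(.5395,.0775,.16,np.radians(177))"
```

```text
clock: 38.8
eef_pos: [0.5903, -0.1164, 0.1911]
tool_rot: [0.052, 0.999, -0.0, -0.0]
ft_force: [0.1, 0.3, -1.6]
grip_width: 0.0385
clock: 39.6
eef_pos: [0.5417, 0.0787, 0.1912]
tool_rot: [0.029, 1.0, -0.0, 0.0]
ft_force: [0.3, -0.2, -3.2]
grip_width: 0.038
clk 39.60 pos [0.5417 0.0787 0.1912] yaw 176.7 tilt [ 0.    -0.001] q6 -1.37 w 0.0380 F [ 0.3 -0.2 -3.2]
units tool xyz [ 0.086 -0.053  1.249]  turn wz total -0.0016 (deg 0.3; new q6~-1.37; opp 0.9984)
```

```bash
python3 -m inch '[[0.05,-0.05,0.2,0,0,-0.0016,1],[0,0,0.4,0,0,0,1],[0,0,0.4,0,0,0,1],[0,0,0.2,0,0,0,1],[0,0,0,0,0,0,1],[0,0,0,0,0,0,1],[0,0,0,0,0,0,1],[0,0,0,0,0,0,1]]'
python3 -c "
from h import *
plan(.5395,.0775,.15,np.radians(177))"
```

```text
clock: 40.4
eef_pos: [0.5413, 0.0768, 0.161]
tool_rot: [0.027, 1.0, 0.0, 0.0]
ft_force: [-0.1, 0.3, -2.2]
grip_width: 0.0378
clk 40.40 pos [0.5413 0.0768 0.161 ] yaw 176.9 tilt [0.001 0.   ] q6 -1.38 w 0.0378 F [-0.1  0.3 -2.2]
units tool xyz [0.074 0.023 0.439]  turn wz total -0.0003 (deg 0.1; new q6~-1.38; opp 0.9997)
```

Correct xy and go down slowly onto the spline.

```bash
python3 -m inch '[[0.074,0.023,0.2,0,0,0,1],[0,0,0.2,0,0,0,1],[0,0,0.06,0,0,0,1],[0,0,0.06,0,0,0,1],[0,0,0.06,0,0,0,1],[0,0,0.06,0,0,0,1],[0,0,0.06,0,0,0,1],[0,0,0,0,0,0,1]]'
python3 -m inch '[[0,0,0.06,0,0,0,1],[0,0,0.06,0,0,0,1],[0,0,0.06,0,0,0,1],[0,0,0.06,0,0,0,1],[0,0,0,0,0,0,1],[0,0,0,0,0,0,1],[0,0,0,0,0,0,1],[0,0,0,0,0,0,1]]'
```

```text
clock: 41.2
eef_pos: [0.5396, 0.0781, 0.1431]
tool_rot: [0.026, 1.0, 0.0, 0.001]
ft_force: [3.2, 2.0, -3.7]
grip_width: 0.0379
clock: 42.0
eef_pos: [0.5397, 0.0781, 0.1371]
tool_rot: [0.026, 1.0, 0.0, 0.001]
ft_force: [3.2, 4.1, -0.7]
grip_width: 0.0378
```

```bash
python3 -m inch '[[-0.015,0.025,0.1,0,0,0,1],[0,0,0.2,0,0,0,1],[0,0,0.25,0,0,0,1],[0,0,0.25,0,0,0,1],[0,0,0.2,0,0,0,1],[0,0,0.15,0,0,0,1],[0,0,0.1,0,0,0,1],[0,0,0.05,0,0,0,1]]'
python3 -c "
from h import *
print(bot.get_obs()['ft_torque']);plan(.5395,.0775,.0995,np.radians(177))"
```

```text
clock: 42.8
eef_pos: [0.5395, 0.0783, 0.1043]
tool_rot: [0.026, 1.0, 0.0, -0.0]
ft_force: [1.1, 3.9, 0.9]
grip_width: 0.038
[ 0.85544548 -0.5624352   0.08072812]
clk 42.80 pos [0.5395 0.0783 0.1043] yaw 177.0 tilt [-0.  0.] q6 -1.37 w 0.0380 F [1.1 3.9 0.9]
units tool xyz [-0.003 -0.033  0.192]  turn wz total -0.0002 (deg 0.0; new q6~-1.37; opp 0.9998)
```

```bash
python3 -m inch '[[0,0.02,0.05,0,0,0,1],[0,0,0.05,0,0,0,1],[0,0,0.03,0,0,0,1],[0,0,0.03,0,0,0,1],[0,0,0.03,0,0,0,1],[0,0,0,0,0,0,1],[0,0,0,0,0,0,1],[0,0,0,0,0,0,1]]'
```

```text
clock: 43.6
eef_pos: [0.5393, 0.0786, 0.0997]
tool_rot: [0.027, 1.0, -0.0, -0.0]
ft_force: [0.9, 2.7, -0.3]
grip_width: 0.0381
```

```bash
python3 -m inch '[[0,0,0.02,0,0,0,1],[0,0,0.02,0,0,0,1],[0,0,0.02,0,0,0,1],[0,0,0.02,0,0,0,1],[0,0,0,0,0,0,1],[0,0,0,0,0,0,1],[0,0,0,0,0,0,1],[0,0,0,0,0,0,1]]'
```

```text
clock: 44.4
eef_pos: [0.5394, 0.0786, 0.0995]
tool_rot: [0.027, 1.0, -0.0, 0.0]
ft_force: [-2.4, 1.0, 11.4]
grip_width: 0.0379
```

```bash
python3 -m inch '[[0,0,0,0,0,0,0],[0,0,0,0,0,0,-0.3],[0,0,0,0,0,0,-0.3],[0,0,-0.4,0,0,0,-0.3],[0,0,-0.8,0,0,0.0444,-0.3],[0,0,-0.9,0,0,0.0444,-0.3],[0,0,-0.9,0,0,0.0444,-0.3],[0,0,-0.6,0,0,0.0444,-0.3]]'
python3 -m inch '[[0,0,0,0,0,0.0444,-0.4],[0,0,0,0,0,0.0444,-0.4],[0,0,0,0,0,0.0444,-0.4],[0,0,0,0,0,0.0444,-0.4],[-0.5,-0.04,0,0,0,0,-0.4],[-0.95,-0.07,0,0,0,0,-0.4],[-0.95,-0.07,0,0,0,0,-0.4],[-0.95,-0.07,0,0,0,0,-0.4]]'
python3 -m inch '[[-0.95,-0.07,0.2,0,0,0,-0.4],[-0.95,-0.07,0.4,0,0,0,-0.4],[-0.95,-0.07,0.6,0,0,0,-0.4],[-0.95,-0.07,0.6,0,0,0,-0.4],[-0.95,-0.07,0.7,0,0,0,-0.4],[-0.95,-0.07,0.7,0,0,0,-0.4],[-0.95,-0.07,0.7,0,0,0,-0.4],[0,0,0.6,0,0,0,-0.4]]'
python3 look.py 3;python3 -c "
from h import *
plan(.6278,-.1833,.04,np.radians(113))"
python3 -c "
import cv2,numpy as np
S=cv2.imread('pics/S3.png');cv2.imwrite('pics/c3.png',np.hstack([cv2.resize(S[290:410,190:360],(480,340),interpolation=cv2.INTER_CUBIC),cv2.resize(S[170:260,220:310],(320,340),interpolation=cv2.INTER_CUBIC)]))"
```

```text
clock: 45.2
eef_pos: [0.5402, 0.0786, 0.1902]
tool_rot: [0.304, 0.953, 0.0, 0.001]
ft_force: [0.5, 0.2, -0.6]
grip_width: 0.0552
clock: 46.0
eef_pos: [0.5669, -0.0025, 0.1882]
tool_rot: [0.55, 0.835, -0.0, 0.0]
ft_force: [-0.4, 0.0, -0.7]
grip_width: 0.0598
clock: 46.8
eef_pos: [0.6208, -0.1629, 0.0743]
tool_rot: [0.552, 0.834, -0.001, 0.001]
ft_force: [-1.1, 0.1, 0.3]
grip_width: 0.0596
a top [ 0.6361 -0.1489  0.0296  0.1151]
a side [ 0.6277 -0.1833  0.0636  0.0647]
b top [ 0.6365 -0.2801  0.0183  0.1009]
b side none
c top [ 0.5745 -0.1318  0.0096  0.0474]
c side [ 0.5313 -0.1808  0.0554  0.0587]
col top [ 0.5286 -0.3134  0.0433  0.0454]
col side [ 0.529  -0.3173  0.0456  0.0522]
clk 47.00 pos [ 0.6199 -0.1591  0.0753] yaw 113.1 tilt [-0.001  0.   ] q6 -0.65 w 0.0597 F [ 0.1 -0.2  0.1]
units tool xyz [-1.013 -0.089  1.411]  turn wz total 0.0005 (deg -0.1; new q6~-0.65; opp -0.9995)
```

View pics/c3.png

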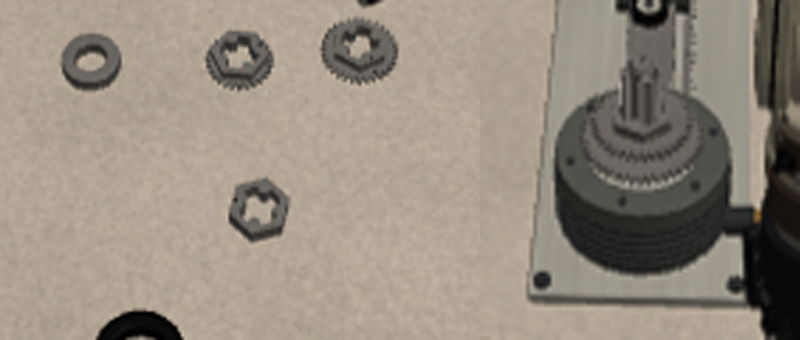

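```bash
python3 -m inch '[[-0.6,-0.06,0.3,0,0,0,-0.4],[-0.41,-0.03,0.5,0,0,0,-0.4],[0,0,0.6,0,0,0,-0.4],[0,0,0.6,0,0,0,-0.4],[0,0,0.5,0,0,0,-0.4],[0,0,0.26,0,0,0,-0.2],[0,0,0,0,0,0,-0.1],[0,0,0,0,0,0,0]]'
python3 -m inch '[[0,0,0,0,0,0,0.06],[0,0,0,0,0,0,0.1],[0,0,0,0,0,0,0.3],[0,0,0,0,0,0,1],[0,0,0,0,0,0,1],[0,0,0,0,0,0,1],[0,0,0,0,0,0,1],[0,0,0,0,0,0,1]]'
python3 -c "
from h import *
plan(.6278,-.1833,.005,np.radians(53))"
```

```text
clock: 47.8
eef_pos: [0.6285, -0.1828, 0.0066]
tool_rot: [0.552, 0.834, 0.0, 0.0]
ft_force: [1.1, 0.3, 0.2]
grip_width: 0.0428
clock: 48.6
eef_pos: [0.6288, -0.1829, 0.0074]
tool_rot: [0.552, 0.834, 0.0, 0.001]
ft_force: [-0.1, 1.5, 5.7]
grip_width: 0.0378
clk 48.60 pos [ 0.6288 -0.1829  0.0074] yaw 113.0 tilt [ 0.002 -0.   ] q6 -0.69 w 0.0378 F [-0.1  1.5  5.7]
units tool xyz [-0.001 -0.043  0.095]  turn wz total 0.3335 (deg -60.0; new q6~0.36; opp -0.6665)
```

Gripped at w 0.0378; re-grip 60° over to centre it, then lift while turning +124°.

```bash
python3 -m inch '[[0,0,0,0,0,0,-0.2],[0,0,0,0,0,0,-0.2],[0,0,0,0,0,0.0476,-0.2],[0,0,0,0,0,0.0476,-0.2],[0,0,0,0,0,0.0476,-0.2],[0,0,0,0,0,0.0476,-0.2],[0,0,0,0,0,0.0476,-0.2],[0,0,0,0,0,0.0476,-0.2]]'
python3 -m inch '[[0,0,0.03,0,0,0.0476,-0.2],[0,0,0.03,0,0,0,0],[0,0,0,0,0,0,0.06],[0,0,0,0,0,0,0.1],[0,0,0,0,0,0,0.3],[0,0,0,0,0,0,1],[0,0,0,0,0,0,1],[0,0,0,0,0,0,1]]'
python3 -c "
from h import *
plan(.6278,-.1833,.005,np.radians(53))"
```

```text
clock: 49.4
eef_pos: [0.6276, -0.1826, 0.0056]
tool_rot: [0.86, 0.51, -0.0, -0.0]
ft_force: [0.8, 1.1, 0.1]
grip_width: 0.0512
clock: 50.2
eef_pos: [0.6279, -0.1826, 0.0047]
tool_rot: [0.895, 0.447, -0.0, -0.0]
ft_force: [0.1, 0.8, -0.7]
grip_width: 0.0379
clk 50.20 pos [ 0.6279 -0.1826  0.0047] yaw 53.1 tilt [-0.  0.] q6 0.36 w 0.0379 F [ 0.1  0.8 -0.7]
units tool xyz [-0.024  0.011 -0.014]  turn wz total 0.0004 (deg -0.1; new q6~0.36; opp -0.9996)
```

```bash
python3 -m inch '[[0,0,-0.3,0,0,0,1],[0,0,-0.7,0,0,-0.046,1],[0,0,-1,0,0,-0.046,1],[0,0,-1,0,0,-0.046,1],[0,0,-1,0,0,-0.046,1],[0,0,-1,0,0,-0.046,1],[0,0,-1,0,0,-0.046,1],[0,0,-1,0,0,-0.046,1]]'
python3 -m inch '[[0,0,-0.5,0,0,-0.046,1],[0,0,0,0,0,-0.046,1],[0,0,0,0,0,-0.046,1],[0,0,0,0,0,-0.046,1],[0,0,0,0,0,-0.046,1],[0,0,0,0,0,-0.046,1],[0,0,0,0,0,-0.046,1],[0,0,0,0,0,-0.046,1]]'
python3 -c "
from h import *
plan(.5394,.0786,.19,np.radians(177))"
```

```text
clock: 51.0
eef_pos: [0.6278, -0.1827, 0.1811]
tool_rot: [0.564, 0.826, -0.0, -0.0]
ft_force: [0.2, -1.1, -1.0]
grip_width: 0.0379
clock: 51.8
eef_pos: [0.6278, -0.1827, 0.1925]
tool_rot: [0.021, 1.0, -0.0, -0.0]
ft_force: [-0.1, 0.1, -1.2]
grip_width: 0.038
clk 51.80 pos [ 0.6278 -0.1827  0.1925] yaw 177.6 tilt [-0. -0.] q6 -1.81 w 0.0380 F [-0.1  0.1 -1.2]
units tool xyz [ 3.971 10.294  0.101]  turn wz total 0.0033 (deg -0.6; new q6~-1.80; opp -0.9967)
```

```bash
python3 -m inch '[[0.2,0.5,0,0,0,0,1],[0.36,0.935,0,0,0,0,1],[0.36,0.935,0,0,0,0,1],[0.36,0.935,0,0,0,0,1],[0.36,0.935,0,0,0,0,1],[0.36,0.935,0,0,0,0,1],[0.36,0.935,0,0,0,0,1],[0.36,0.935,0,0,0,0,1]]'
python3 -m inch '[[0.36,0.935,0,0,0,0,1],[0.36,0.935,0,0,0,0,1],[0.36,0.935,0,0,0,0,1],[0.15,0.45,0.2,0,0,0,1],[0,0,0.4,0,0,0,1],[0,0,0.4,0,0,0,1],[0,0,0,0,0,0,1],[0,0,0,0,0,0,1]]'
python3 -c "
from h import *
plan(.5394,.0786,.153,np.radians(177))"
```

```text
clock: 52.6
eef_pos: [0.5675, -0.0018, 0.1926]
tool_rot: [0.026, 1.0, 0.0, -0.0]
ft_force: [-1.0, 0.5, -1.4]
grip_width: 0.0383
clock: 53.4
eef_pos: [0.5416, 0.0781, 0.1664]
tool_rot: [0.025, 1.0, -0.0, -0.001]
ft_force: [-0.1, 0.2, -1.4]
grip_width: 0.0381
clk 53.40 pos [0.5416 0.0781 0.1664] yaw 177.1 tilt [-0.002 -0.   ] q6 -1.38 w 0.0381 F [-0.1  0.2 -1.4]
units tool xyz [0.087 0.014 0.538]  turn wz total 0.0008 (deg -0.1; new q6~-1.38; opp -0.9992)
```

```bash
python3 -m inch '[[0.087,0.014,0.2,0,0,0,1],[0,0,0.2,0,0,0,1],[0,0,0.15,0,0,0,1],[0,0,0.06,0,0,0,1],[0,0,0.06,0,0,0,1],[0,0,0.06,0,0,0,1],[0,0,0.06,0,0,0,1],[0,0,0,0,0,0,1]]'
python3 -m inch '[[0,0,0.06,0,0,0,1],[0,0,0.06,0,0,0,1],[0,0,0.06,0,0,0,1],[0,0,0.06,0,0,0,1],[0,0,0,0,0,0,1],[0,0,0,0,0,0,1],[0,0,0,0,0,0,1],[0,0,0,0,0,0,1]]'
python3 -c "
from h import *
print(bot.get_obs()['ft_torque']);plan(.5394,.0786,.1127,np.radians(177))"
```

```text
clock: 54.2
eef_pos: [0.5396, 0.0796, 0.1475]
tool_rot: [0.024, 1.0, -0.0, 0.0]
ft_force: [0.1, -0.4, -1.3]
grip_width: 0.0381
clock: 55.0
eef_pos: [0.5394, 0.0787, 0.1412]
tool_rot: [0.024, 1.0, -0.001, -0.0]
ft_force: [-0.7, -4.6, -1.2]
grip_width: 0.038
[-1.08671996  0.22052752  0.11032889]
clk 55.00 pos [0.5394 0.0787 0.1412] yaw 177.2 tilt [-0.001 -0.002] q6 -1.38 w 0.0380 F [-0.7 -4.6 -1.2]
units tool xyz [ 1.000e-03 -1.000e-03  1.138e+00]  turn wz total 0.0012 (deg -0.2; new q6~-1.37; opp -0.9988)
```

```bash
python3 -m inch '[[0,-0.03,0.1,0,0,0,1],[0,0,0.2,0,0,0,1],[0,0,0.25,0,0,0,1],[0,0,0.2,0,0,0,1],[0,0,0.15,0,0,0,1],[0,0,0.08,0,0,0,1],[0,0,0.05,0,0,0,1],[0,0,0,0,0,0,1]]'
python3 -c "
from h import *
print(bot.get_obs()['ft_torque']);plan(.5394,.0786,.1127,np.radians(177))"
```

```text
clock: 55.8
eef_pos: [0.5394, 0.0784, 0.1152]
tool_rot: [0.024, 1.0, -0.001, -0.0]
ft_force: [-0.5, -4.8, -0.7]
grip_width: 0.0383
[-1.05896276  0.18837501  0.10436434]
clk 55.80 pos [0.5394 0.0784 0.1152] yaw 177.2 tilt [-0.001 -0.001] q6 -1.38 w 0.0383 F [-0.5 -4.8 -0.7]
units tool xyz [0.001 0.008 0.1  ]  turn wz total 0.0013 (deg -0.2; new q6~-1.37; opp -0.9987)
```

```bash
python3 -m inch '[[0,-0.03,0.03,0,0,0,1],[0,0,0.03,0,0,0,1],[0,0,0.03,0,0,0,1],[0,0,0.02,0,0,0,1],[0,0,0.02,0,0,0,1],[0,0,0.02,0,0,0,1],[0,0,0,0,0,0,1],[0,0,0,0,0,0,1]]'
python3 -c "
from h import *
print(bot.get_obs()['ft_torque']);plan(.5394,.0786,.1127,np.radians(177))"
```

```text
clock: 56.6
eef_pos: [0.5395, 0.0783, 0.1125]
tool_rot: [0.024, 1.0, 0.0, 0.0]
ft_force: [-3.2, -3.3, 5.0]
grip_width: 0.0382
[-0.5717685   0.86449375  0.0628445 ]
clk 56.60 pos [0.5395 0.0783 0.1125] yaw 177.3 tilt [0. 0.] q6 -1.38 w 0.0382 F [-3.2 -3.3  5. ]
units tool xyz [ 0.004  0.012 -0.009]  turn wz total 0.0014 (deg -0.3; new q6~-1.37; opp -0.9986)
```

```bash
python3 -m inch '[[0,0,0,0,0,0,0],[0,0,0,0,0,0,-0.3],[0,0,0,0,0,0,-0.3],[0,0,-0.4,0,0,0,-0.3],[0,0,-0.8,0,0,0,-0.3],[0,0,-0.9,0,0,0.0389,-0.3],[0,0,-0.7,0,0,0.0389,-0.3],[0,0,-0.3,0,0,0.0389,-0.3]]'
python3 -m inch '[[0,0,0,0,0,0.0389,-0.4],[0,0,0,0,0,0.0389,-0.4],[-0.34,-0.46,0,0,0,0,-0.4],[-0.68,-0.932,0,0,0,0,-0.4],[-0.68,-0.932,0,0,0,0,-0.4],[-0.68,-0.932,0,0,0,0,-0.4],[-0.68,-0.932,0,0,0,0,-0.4],[-0.68,-0.932,0,0,0,0,-0.4]]'
python3 look.py 4;python3 -c "
from h import *
plan(.5310,-.181,.04,np.radians(142))"
python3 -c "
import cv2,numpy as np
S=cv2.imread('pics/S4.png');cv2.imwrite('pics/c4.png',np.hstack([cv2.resize(S[290:410,190:360],(480,340),interpolation=cv2.INTER_CUBIC),cv2.resize(S[170:260,220:310],(320,340),interpolation=cv2.INTER_CUBIC)]))"
```

```text
clock: 57.4
eef_pos: [0.5411, 0.0786, 0.1926]
tool_rot: [0.208, 0.978, 0.001, 0.002]
ft_force: [-0.1, 0.4, -0.2]
grip_width: 0.0555
clock: 58.2
eef_pos: [0.5349, -0.0823, 0.19]
tool_rot: [0.322, 0.947, -0.0, 0.0]
ft_force: [-0.2, -0.2, 0.2]
grip_width: 0.0597
a top [ 0.6381 -0.1883  0.0387  0.0939]
a side none
b top none
b side none
c top [ 0.5315 -0.1856  0.0307  0.0876]
c side [ 0.5313 -0.1808  0.0553  0.0586]
col top [ 0.5287 -0.3134  0.0436  0.0456]
col side [ 0.529  -0.3173  0.0456  0.0523]
clk 58.40 pos [ 0.5349 -0.0814  0.1898] yaw 142.2 tilt [0. 0.] q6 -1.06 w 0.0600 F [-0.6  0.5 -0.2]
units tool xyz [-2.316 -3.247  5.99 ]  turn wz total 0.0012 (deg -0.2; new q6~-1.06; opp -0.9988)
```

View pics/c4.png

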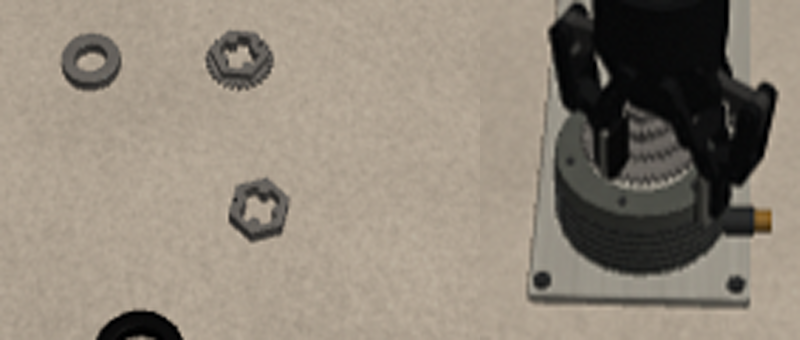

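```bash
python3 -m inch '[[-0.66,-0.92,0.4,0,0,0,-0.4],[-0.66,-0.92,0.7,0,0,0,-0.4],[-0.66,-0.92,0.9,0,0,0,-0.4],[-0.33,-0.48,0.9,0,0,0,-0.4],[0,0,0.9,0,0,0,-0.4],[0,0,0.9,0,0,0,-0.4],[0,0,0.7,0,0,0,-0.4],[0,0,0.3,0,0,0,-0.4]]'
python3 -c "
from h import *
plan(.5310,-.181,.006,np.radians(142))"
```

```text
clock: 59.2
eef_pos: [0.53, -0.1783, 0.0452]
tool_rot: [0.322, 0.947, 0.0, -0.002]
ft_force: [0.4, -0.5, -0.1]
grip_width: 0.0596
clk 59.20 pos [ 0.53   -0.1783  0.0452] yaw 142.4 tilt [-0.003  0.001] q6 -1.24 w 0.0596 F [ 0.4 -0.5 -0.1]
units tool xyz [-0.102 -0.058  1.568]  turn wz total 0.0021 (deg -0.4; new q6~-1.23; opp -0.9979)
```

```bash
python3 -m inch '[[-0.05,-0.03,0.4,0,0,0,-0.4],[0,0,0.5,0,0,0,-0.4],[0,0,0.4,0,0,0,-0.4],[0,0,0.2,0,0,0,-0.3],[0,0,0,0,0,0,-0.2],[0,0,0,0,0,0,-0.1],[0,0,0,0,0,0,0],[0,0,0,0,0,0,0.05]]'
python3 -m inch '[[0,0,0,0,0,0,0.08],[0,0,0,0,0,0,0.1],[0,0,0,0,0,0,0.3],[0,0,0,0,0,0,1],[0,0,0,0,0,0,1],[0,0,0,0,0,0,1],[0,0,0,0,0,0,-0.2],[0,0,0,0,0,0,-0.2]]'
python3 -c "
from h import *
plan(.5310,-.181,.005,np.radians(82))"
```

```text
clock: 60.0
eef_pos: [0.532, -0.1811, 0.0102]
tool_rot: [0.324, 0.946, 0.0, 0.0]
ft_force: [0.0, 1.1, 0.6]
grip_width: 0.0405
clock: 60.8
eef_pos: [0.5318, -0.1811, 0.0095]
tool_rot: [0.324, 0.946, -0.0, 0.0]
ft_force: [0.6, 1.2, 0.7]
grip_width: 0.0513
clk 60.80 pos [ 0.5318 -0.1811  0.0095] yaw 142.2 tilt [ 0. -0.] q6 -1.24 w 0.0513 F [0.6 1.2 0.7]
units tool xyz [ 0.026 -0.017  0.179]  turn wz total 0.3347 (deg -60.2; new q6~-0.19; opp -0.6653)
```

```bash
python3 -m inch '[[0,0,0,0,0,0.0477,-0.2],[0,0,0,0,0,0.0477,-0.2],[0,0,0,0,0,0.0477,-0.2],[0,0,0,0,0,0.0477,-0.2],[0,0,0,0,0,0.0477,-0.2],[0,0,0,0,0,0.0477,-0.2],[0,0,0.08,0,0,0.0477,-0.2],[0,0,0.07,0,0,0,-0.2]]'
python3 -m inch '[[0,0,0,0,0,0,0],[0,0,0,0,0,0,0.06],[0,0,0,0,0,0,0.1],[0,0,0,0,0,0,0.3],[0,0,0,0,0,0,1],[0,0,0,0,0,0,1],[0,0,0,0,0,0,1],[0,0,0,0,0,0,1]]'
python3 -c "
from h import *
plan(.5310,-.181,.19,np.radians(117))"
```

```text
clock: 61.6
eef_pos: [0.5316, -0.181, 0.0054]
tool_rot: [0.754, 0.657, -0.0, -0.0]
ft_force: [0.0, 0.1, -0.6]
grip_width: 0.0517
clock: 62.4
eef_pos: [0.5317, -0.181, 0.0059]
tool_rot: [0.754, 0.657, 0.0, 0.0]
ft_force: [-0.4, 0.6, 1.2]
grip_width: 0.038
clk 62.40 pos [ 0.5317 -0.181   0.0059] yaw 82.1 tilt [ 0. -0.] q6 -0.19 w 0.0380 F [-0.4  0.6  1.2]
units tool xyz [-3.000e-03 -2.900e-02 -7.364e+00]  turn wz total -0.1936 (deg 34.9; new q6~-0.80; opp 0.8064)
```

```bash
python3 -m inch '[[0,0,-0.4,0,0,0,1],[0,0,-0.9,0,0,0,1],[0,0,-1,0,0,0,1],[0,0,-1,0,0,-0.0387,1],[0,0,-1,0,0,-0.0387,1],[0,0,-1,0,0,-0.0387,1],[0,0,-1,0,0,-0.0387,1],[0,0,-1,0,0,-0.0387,1]]'
python3 -m inch '[[0,0,-0.1,0,0,0,1],[0,0,0,0,0,0,1],[0,0,0,0,0,0,1],[0,0,0,0,0,0,1],[0,0,0,0,0,0,1],[0,0,0,0,0,0,1],[0,0,0,0,0,0,1],[0,0,0,0,0,0,1]]'
python3 -c "
from h import *
plan(.5394,.0786,.19,np.radians(117))"
```

```text
clock: 63.2
eef_pos: [0.5314, -0.1809, 0.1898]
tool_rot: [0.521, 0.854, 0.0, 0.0]
ft_force: [0.3, -0.4, -1.2]
grip_width: 0.0383
clock: 64.0
eef_pos: [0.5317, -0.181, 0.1906]
tool_rot: [0.523, 0.852, -0.0, -0.0]
ft_force: [0.3, -0.5, -2.2]
grip_width: 0.0379
clk 64.00 pos [ 0.5317 -0.181   0.1906] yaw 117.0 tilt [-0.  0.] q6 -0.80 w 0.0379 F [ 0.3 -0.5 -2.2]
units tool xyz [9.116 4.984 0.026]  turn wz total -0.0002 (deg 0.0; new q6~-0.80; opp 0.9998)
```

```bash
python3 -m inch '[[0.456,0.25,0,0,0,0,1],[0.912,0.498,0,0,0,0,1],[0.912,0.498,0,0,0,0,1],[0.912,0.498,0,0,0,0,1],[0.912,0.498,0,0,0,0,1],[0.912,0.498,0,0,0,0,1],[0.912,0.498,0,0,0,0,1],[0.912,0.498,0,0,0,0,1]]'
python3 -m inch '[[0.912,0.498,0,0,0,0,1],[0.912,0.498,0,0,0,0,1],[0.456,0.25,0.2,0,0,0,1],[0,0,0.4,0,0,0,1],[0,0,0.4,0,0,0,1],[0,0,0.2,0,0,0,1],[0,0,0,0,0,0,1],[0,0,0,0,0,0,1]]'
python3 -c "
from h import *
plan(.5394,.0786,.153,np.radians(117))"
```

```text
clock: 64.8
eef_pos: [0.5371, 0.0157, 0.191]
tool_rot: [0.523, 0.853, 0.0, -0.0]
ft_force: [0.3, -0.2, -1.1]
grip_width: 0.0385
clock: 65.6
eef_pos: [0.5393, 0.0777, 0.1606]
tool_rot: [0.523, 0.852, -0.0, -0.0]
ft_force: [-0.1, 1.0, -0.7]
grip_width: 0.0382
clk 65.60 pos [0.5393 0.0777 0.1606] yaw 116.9 tilt [-0.001 -0.   ] q6 -0.33 w 0.0382 F [-0.1  1.  -0.7]
units tool xyz [0.029 0.02  0.303]  turn wz total -0.0007 (deg 0.1; new q6~-0.33; opp 0.9993)
```

```bash
python3 -m inch '[[0.01,0.01,0.2,0,0,0,1],[0,0,0.1,0,0,0,1],[0,0,0.06,0,0,0,1],[0,0,0.06,0,0,0,1],[0,0,0.06,0,0,0,1],[0,0,0.06,0,0,0,1],[0,0,0,0,0,0,1],[0,0,0,0,0,0,1]]'
python3 -m inch '[[0,0,0.06,0,0,0,1],[0,0,0.06,0,0,0,1],[0,0,0.06,0,0,0,1],[0,0,0.06,0,0,0,1],[0,0,0,0,0,0,1],[0,0,0,0,0,0,1],[0,0,0,0,0,0,1],[0,0,0,0,0,0,1]]'
python3 -c "
from h import *
print(bot.get_obs()['ft_torque']);plan(.5394,.0786,.1279,np.radians(117))"
```

```text
clock: 66.4
eef_pos: [0.5392, 0.0788, 0.1472]
tool_rot: [0.523, 0.852, -0.0, -0.0]
ft_force: [0.3, -0.7, -0.8]
grip_width: 0.038
clock: 67.2
eef_pos: [0.5388, 0.0785, 0.1408]
tool_rot: [0.523, 0.852, -0.001, -0.0]
ft_force: [-2.1, -4.6, -1.6]
grip_width: 0.038
[-0.99629744  0.53910626  0.13262275]
clk 67.20 pos [0.5388 0.0785 0.1408] yaw 117.0 tilt [-0.002 -0.001] q6 -0.33 w 0.0380 F [-2.1 -4.6 -1.6]
units tool xyz [-0.006  0.024  0.516]  turn wz total -0.0003 (deg 0.0; new q6~-0.33; opp 0.9997)
```

```bash
python3 -m inch '[[-0.025,-0.02,0.1,0,0,0,1],[0,0,0.12,0,0,0,1],[0,0,0.12,0,0,0,1],[0,0,0.08,0,0,0,1],[0,0,0.04,0,0,0,1],[0,0,0.03,0,0,0,1],[0,0,0,0,0,0,1],[0,0,0,0,0,0,1]]'
python3 -m inch '[[0,0,0.02,0,0,0,1],[0,0,0.02,0,0,0,1],[0,0,0.02,0,0,0,1],[0,0,0.02,0,0,0,1],[0,0,0,0,0,0,1],[0,0,0,0,0,0,1],[0,0,0,0,0,0,1],[0,0,0,0,0,0,1]]'
```

```text
clock: 68.0
eef_pos: [0.5391, 0.0781, 0.1288]
tool_rot: [0.523, 0.853, -0.0, -0.0]
ft_force: [-3.2, -3.3, 0.4]
grip_width: 0.0382
clock: 68.8
eef_pos: [0.5392, 0.0781, 0.1278]
tool_rot: [0.523, 0.852, 0.0, 0.0]
ft_force: [-3.7, -4.6, 4.9]
grip_width: 0.038
```

```bash
python3 -m inch '[[0,0,0,0,0,0,0],[0,0,0,0,0,0,-0.3],[0,0,0,0,0,0,-0.3],[0,0,-0.4,0,0,0,-0.3],[0,0,-0.7,0,0,0,-0.3],[0,0,-0.8,0,0,0,-0.3],[0,0,-0.6,0,0,0,-0.3],[0,0,0,0,0,0,-0.3]]'
python3 -m inch '[[-0.5,-0.27,0,0,0,0,-0.4],[-0.98,-0.535,0,0,0,0,-0.4],[-0.98,-0.535,0,0,0,0,-0.4],[-0.98,-0.535,0,0,0,0,-0.4],[-0.98,-0.535,0,0,0,0,-0.4],[-0.98,-0.535,0,0,0,0,-0.4],[-0.98,-0.535,0,0,0,0,-0.4],[-0.5,-0.27,0,0,0,0,-0.4]]'
python3 look.py 5 | grep col;python3 -c "
from h import *
plan(.5287,-.3134,.04,np.radians(100.6))"
python3 -c "
from h import *
S=cv2.imread('pics/S5.png');T=cv2.imread('pics/T5.png')
cv2.imwrite('pics/c5.png',np.hstack([rect('side',S,.5287,-.3147,.014,.032,6200),rect('top',T,.5263,-.312,.014,.032,6200)]))
cv2.imwrite('pics/c5h.png',cv2.resize(S[150:260,210:320],(600,600),interpolation=cv2.INTER_CUBIC))"
```

```text
clock: 69.6
eef_pos: [0.5413, 0.0788, 0.1928]
tool_rot: [0.523, 0.853, 0.002, 0.002]
ft_force: [0.6, 1.4, -1.0]
grip_width: 0.0557
clock: 70.4
eef_pos: [0.5325, -0.1202, 0.1883]
tool_rot: [0.524, 0.852, -0.001, -0.001]
ft_force: [0.7, 0.6, -0.2]
grip_width: 0.0597
col top [ 0.5287 -0.3134  0.0434  0.0454]
col side [ 0.529  -0.3173  0.0456  0.0522]
clk 70.60 pos [ 0.5333 -0.1173  0.189 ] yaw 116.9 tilt [-0.001  0.001] q6 -0.69 w 0.0598 F [ 0.2 -0.7 -0.2]
units tool xyz [-6.916 -3.713  5.952]  turn wz total 0.0908 (deg -16.3; new q6~-0.40; opp -0.9092)
```

View pics/c5.png

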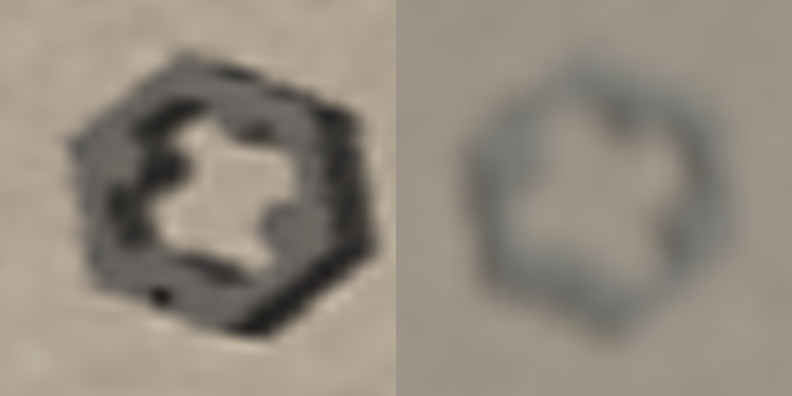

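View pics/c5h.png

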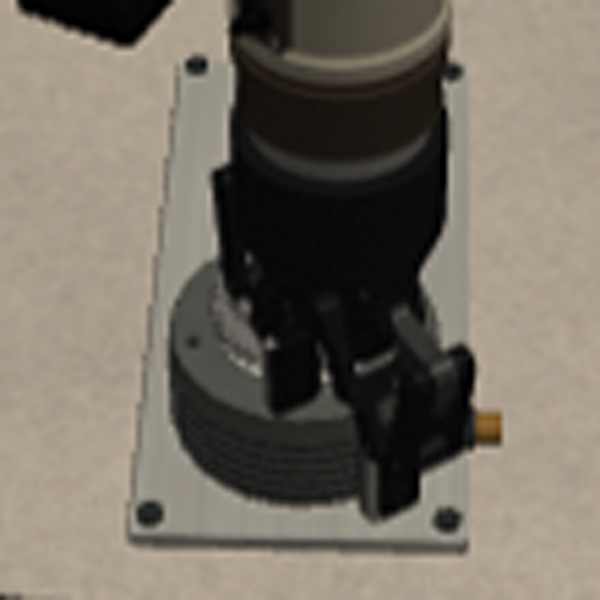

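```bash
python3 -m inch '[[-0.9,-0.485,0,0,0,0,-0.4],[-0.98,-0.525,0.5,0,0,0,-0.4],[-0.98,-0.525,0.7,0,0,0,-0.4],[-0.98,-0.525,0.9,0,0,0,-0.4],[-0.98,-0.525,0.9,0,0,0,-0.4],[-0.98,-0.525,0.9,0,0,0,-0.4],[-0.98,-0.525,0.9,0,0,0,-0.4],[-0.1,-0.05,0.5,0,0,-0.0406,-0.4]]'
python3 -m inch '[[0,0,0,0,0,-0.0406,-0.4],[0,0,0,0,0,-0.0406,-0.4],[0,0,0,0,0,-0.0406,-0.4],[0,0,0,0,0,-0.0406,-0.4],[0,0,0,0,0,-0.0406,-0.4],[0,0,0,0,0,0,-0.4],[0,0,0,0,0,0,-0.4],[0,0,0,0,0,0,-0.4]]'
python3 -c "
from h import *
plan(.5294,-.3145,.006,np.radians(160.7))"
```

```text
clock: 71.4
eef_pos: [0.529, -0.3137, 0.0547]
tool_rot: [0.466, 0.885, -0.0, -0.001]
ft_force: [0.3, 0.4, -0.0]
grip_width: 0.0599
clock: 72.2
eef_pos: [0.5299, -0.312, 0.057]
tool_rot: [0.167, 0.986, 0.0, -0.0]
ft_force: [-0.4, -0.1, 0.3]
grip_width: 0.0599
clk 72.20 pos [ 0.5299 -0.312   0.057 ] yaw 160.8 tilt [-0.  0.] q6 -1.77 w 0.0599 F [-0.4 -0.1  0.3]
units tool xyz [-0.015 -0.103  2.041]  turn wz total 0.0004 (deg -0.1; new q6~-1.77; opp -0.9996)
```

```bash
python3 -m inch '[[-0.015,-0.103,0.5,0,0,0,-0.4],[0,0,0.6,0,0,0,-0.4],[0,0,0.5,0,0,0,-0.4],[0,0,0.3,0,0,0,-0.3],[0,0,0.1,0,0,0,-0.2],[0,0,0,0,0,0,-0.1],[0,0,0,0,0,0,0],[0,0,0,0,0,0,0.05]]'
python3 -m inch '[[0,0,0,0,0,0,0.08],[0,0,0,0,0,0,0.1],[0,0,0,0,0,0,0.3],[0,0,0,0,0,0,1],[0,0,0,0,0,0,1],[0,0,0,0,0,0,1],[0,0,0,0,0,0,-0.2],[0,0,0,0,0,0,-0.2]]'
python3 -m inch '[[0,0,0,0,0,0.0476,-0.2],[0,0,0,0,0,0.0476,-0.2],[0,0,0,0,0,0.0476,-0.2],[0,0,0,0,0,0.0476,-0.2],[0,0,0,0,0,0.0476,-0.2],[0,0,0,0,0,0.0476,-0.2],[0,0,0,0,0,0.0476,-0.2],[0,0,0,0,0,0,-0.2]]'
python3 -m inch '[[0,0,0,0,0,0,0],[0,0,0,0,0,0,0.06],[0,0,0,0,0,0,0.1],[0,0,0,0,0,0,0.3],[0,0,0,0,0,0,1],[0,0,0,0,0,0,1],[0,0,0,0,0,0,1],[0,0,0,0,0,0,1]]'
python3 -c "
from h import *
plan(.5394,.0784,.2,np.radians(-3))"
```

```text
clock: 73.0
eef_pos: [0.5296, -0.3155, 0.0077]
tool_rot: [0.167, 0.986, -0.0, 0.001]
ft_force: [0.1, 0.8, -0.5]
grip_width: 0.0407
clock: 73.8
eef_pos: [0.529, -0.3151, 0.0068]
tool_rot: [0.167, 0.986, 0.0, -0.0]
ft_force: [0.3, 0.6, -1.1]
grip_width: 0.0511
clock: 74.6
eef_pos: [0.5289, -0.3151, 0.0066]
tool_rot: [0.637, 0.771, -0.0, -0.0]
ft_force: [-0.4, 0.9, 0.1]
grip_width: 0.0509
clock: 75.4
eef_pos: [0.5292, -0.3153, 0.0074]
tool_rot: [0.637, 0.771, 0.0, 0.0]
ft_force: [-1.2, 1.2, 3.5]
grip_width: 0.0381
clk 75.40 pos [ 0.5292 -0.3153  0.0074] yaw 100.8 tilt [ 0. -0.] q6 -0.73 w 0.0381 F [-1.2  1.2  3.5]
units tool xyz [15.388  3.366 -7.709]  turn wz total -0.4231 (deg 76.2; new q6~-2.06; opp 0.5769)
```

```bash
python3 -m inch '[[0,0,-0.4,0,0,0,1],[0,0,-0.9,0,0,0.0444,1],[0,0,-1,0,0,0.0444,1],[0,0,-1,0,0,0.0444,1],[0,0,-1,0,0,0.0444,1],[0,0,-1,0,0,0.0444,1],[0,0,-1,0,0,0.0444,1],[0,0,-1,0,0,0.0444,1]]'
python3 -m inch '[[0,0,-0.4,0,0,0.0444,1],[0,0,0,0,0,0.0444,1],[0,0,0,0,0,0.0444,1],[0,0,0,0,0,0.0444,1],[0,0,0,0,0,0.0444,1],[0,0,0,0,0,0.0444,1],[0,0,0,0,0,0,1],[0,0,0,0,0,0,1]]'
python3 -c "
from h import *
plan(.5394,.0784,.2,np.radians(-3))"
```

```text
clock: 76.2
eef_pos: [0.5288, -0.315, 0.1906]
tool_rot: [0.925, 0.379, -0.0, -0.0]
ft_force: [-0.4, -0.2, -1.6]
grip_width: 0.0378
clock: 77.0
eef_pos: [0.529, -0.3151, 0.1995]
tool_rot: [1.0, -0.025, -0.0, -0.0]
ft_force: [-0.4, 0.8, -1.3]
grip_width: 0.0377
clk 77.00 pos [ 0.529  -0.3151  0.1995] yaw -2.9 tilt [-0.  0.] q6 1.08 w 0.0377 F [-0.4  0.8 -1.3]
units tool xyz [ -0.377 -15.743  -0.018]  turn wz total 0.0006 (deg -0.1; new q6~1.09; opp -0.9994)
```

```bash
python3 -m inch '[[-0.01,-0.5,0,0,0,0,1],[-0.024,-1,0,0,0,0,1],[-0.024,-1,0,0,0,0,1],[-0.024,-1,0,0,0,0,1],[-0.024,-1,0,0,0,0,1],[-0.024,-1,0,0,0,0,1],[-0.024,-1,0,0,0,0,1],[-0.024,-1,0,0,0,0,1]]'
python3 -m inch '[[-0.024,-1,0,0,0,0,1],[-0.024,-1,0,0,0,0,1],[-0.024,-1,0,0,0,0,1],[-0.024,-1,0,0,0,0,1],[-0.024,-1,0,0,0,0,1],[-0.024,-1,0,0,0,0,1],[-0.024,-1,0,0,0,0,1],[-0.024,-1,0,0,0,0,1]]'
python3 -m inch '[[0,-0.24,0.2,0,0,0,1],[0,0,0.4,0,0,0,1],[0,0,0.4,0,0,0,1],[0,0,0.2,0,0,0,1],[0,0,0,0,0,0,1],[0,0,0,0,0,0,1],[0,0,0,0,0,0,1],[0,0,0,0,0,0,1]]'
python3 -c "
from h import *
plan(.5394,.0784,.155,np.radians(-3))"
```

```text
clock: 77.8
eef_pos: [0.5343, -0.1258, 0.1997]
tool_rot: [1.0, -0.026, 0.0, -0.0]
ft_force: [0.0, 0.1, -0.2]
grip_width: 0.0377
clock: 78.6
eef_pos: [0.5399, 0.074, 0.1997]
tool_rot: [1.0, -0.026, -0.0, -0.0]
ft_force: [0.3, 0.2, -1.4]
grip_width: 0.0376
clock: 79.4
eef_pos: [0.5412, 0.078, 0.17]
tool_rot: [1.0, -0.027, 0.0, -0.0]
ft_force: [-0.0, 0.5, -1.4]
grip_width: 0.0378
clk 79.40 pos [0.5412 0.078  0.17  ] yaw -3.1 tilt [0.001 0.   ] q6 1.77 w 0.0378 F [-0.   0.5 -1.4]
units tool xyz [-0.074 -0.013  0.601]  turn wz total -0.0005 (deg 0.1; new q6~1.77; opp 0.9995)
```

```bash
python3 -m inch '[[-0.065,-0.013,0.3,0,0,0,1],[0,0,0.2,0,0,0,1],[0,0,0.06,0,0,0,1],[0,0,0,0,0,0,1],[0,0,0.05,0,0,0,1],[0,0,0.05,0,0,0,1],[0,0,0.05,0,0,0,1],[0,0,0,0,0,0,1]]'
python3 -m inch '[[0,0,0.05,0,0,0,1],[0,0,0.05,0,0,0,1],[0,0,0.05,0,0,0,1],[0,0,0,0,0,0,1],[0,0,0,0,0,0,1],[0,0,0,0,0,0,1],[0,0,0,0,0,0,1],[0,0,0,0,0,0,1]]'
python3 -c "
from h import *
print(bot.get_obs()['ft_torque']);plan(.5394,.0784,.1434,np.radians(-3))"
```

```text
clock: 80.2
eef_pos: [0.5392, 0.0786, 0.1517]
tool_rot: [1.0, -0.027, -0.0, 0.0]
ft_force: [0.0, 0.2, -0.9]
grip_width: 0.0377
clock: 81.0
eef_pos: [0.5392, 0.0786, 0.1481]
tool_rot: [1.0, -0.027, 0.0, -0.0]
ft_force: [-0.2, -0.3, -1.5]
grip_width: 0.0379
[ 1.42354499e-05  1.21830610e-02 -5.33042131e-02]
clk 81.00 pos [0.5392 0.0786 0.1481] yaw -3.1 tilt [0. 0.] q6 1.77 w 0.0379 F [-0.2 -0.3 -1.5]
units tool xyz [0.007 0.009 0.189]  turn wz total -0.0003 (deg 0.1; new q6~1.77; opp 0.9997)
```

```bash
python3 -m inch '[[0,0,0.05,0,0,0,1],[0,0,0.05,0,0,0,1],[0,0,0.05,0,0,0,1],[0,0,0.03,0,0,0,1],[0,0,0.03,0,0,0,1],[0,0,0,0,0,0,1],[0,0,0,0,0,0,1],[0,0,0,0,0,0,1]]'
```

```text
clock: 81.8
eef_pos: [0.5392, 0.0786, 0.1432]
tool_rot: [1.0, -0.027, 0.0, -0.0]
ft_force: [-1.8, 0.8, 4.0]
grip_width: 0.0374
```

```bash
python3 -m inch '[[0,0,0.03,0,0,0,1],[0,0,0,0,0,0,1],[0,0,0,0,0,0,0],[0,0,0,0,0,0,-0.3],[0,0,0,0,0,0,-0.3],[0,0,-0.4,0,0,0,-0.3],[0,0,-0.7,0,0,0,-0.3],[0,0,-0.8,0,0,0.033,-0.3]]'
python3 -m inch '[[0,0,-0.6,0,0,0,-0.3],[0.05,-0.5,0,0,0,0,-0.3],[0.05,-1,0,0,0,0,-0.3],[0.05,-1,0,0,0,0,-0.3],[0,-1,0,0,0,0,-0.3],[0,-1,0,0,0,0,-0.3],[0,-1,0,0,0,0,-0.3],[0,-1,0,0,0,0,-0.3]]'
python3 - <<'E'
from h import *
plan(.5707,.2845,.15,np.radians(-9))
S,d=grab("side",4);cv2.imwrite("pics/s6.png",S);T,_=grab("top",2)
cv2.imwrite("pics/c6.png",np.hstack([cv2.resize(S[140:260,210:320],(550,600),interpolation=cv2.INTER_CUBIC),cv2.resize(T[160:260,190:290],(250,250))[:600] if 0 else np.zeros((600,1,3),np.uint8)]))
K,R,t=cal("side")
v,u=np.mgrid[182:216,246:284]
P=(np.linalg.inv(K)@np.stack([u.ravel(),v.ravel(),np.ones(u.size)]))*d[v.ravel(),u.ravel()]
W=(R.T@(P-t[:,None])).T
c=u.ravel()==265
for uu in(262,265,268):
    m=u.ravel()==uu
    print(uu,[(v_,int(1000*z+.5),int(1000*np.hypot(x-.5393,y-.078))) for v_,(x,y,z) in zip(v.ravel()[m],W[m])])
E
```

```text
clock: 82.6
eef_pos: [0.5389, 0.0786, 0.19]
tool_rot: [0.997, -0.08, -0.001, 0.0]
ft_force: [0.3, 0.3, -0.6]
grip_width: 0.0552
clock: 83.4
eef_pos: [0.568, 0.2404, 0.2035]
tool_rot: [0.997, -0.078, -0.001, 0.0]
ft_force: [-0.2, 0.2, -0.5]
grip_width: 0.0557
clk 83.40 pos [0.568  0.2404 0.2035] yaw -9.0 tilt [-0.001 -0.   ] q6 2.13 w 0.0557 F [-0.2  0.2 -0.5]
units tool xyz [-0.167 -1.759  2.14 ]  turn wz total 0.0003 (deg -0.0; new q6~2.13; opp -0.9997)
262 [(np.int64(182), 148, 15), (np.int64(183), 146, 15), (np.int64(184), 142, 15), (np.int64(185), 143, 11), (np.int64(186), 144, 8), (np.int64(187), 145, 6), (np.int64(188), 144, 7), (np.int64(189), 149, 13), (np.int64(190), 150, 17), (np.int64(191), 149, 19), (np.int64(192), 146, 19), (np.int64(193), 142, 19), (np.int64(194), 142, 22), (np.int64(195), 136, 20), (np.int64(196), 134, 21), (np.int64(197), 129, 19), (np.int64(198), 126, 20), (np.int64(199), 126, 23), (np.int64(200), 126, 26), (np.int64(201), 123, 26), (np.int64(202), 112, 19), (np.int64(203), 111, 22), (np.int64(204), 112, 26), (np.int64(205), 110, 27), (np.int64(206),
[... 1287 characters left out ...]
8, 10), (np.int64(189), 142, 8), (np.int64(190), 148, 16), (np.int64(191), 149, 19), (np.int64(192), 147, 22), (np.int64(193), 142, 20), (np.int64(194), 138, 19), (np.int64(195), 135, 19), (np.int64(196), 130, 17), (np.int64(197), 128, 18), (np.int64(198), 126, 20), (np.int64(199), 127, 24), (np.int64(200), 122, 22), (np.int64(201), 115, 19), (np.int64(202), 112, 19), (np.int64(203), 112, 23), (np.int64(204), 111, 25), (np.int64(205), 110, 27), (np.int64(206), 108, 28), (np.int64(207), 99, 22), (np.int64(208), 100, 27), (np.int64(209), 96, 27), (np.int64(210), 99, 33), (np.int64(211), 99, 36), (np.int64(212), 91, 32), (np.int64(213), 83, 28), (np.int64(214), 83, 31), (np.int64(215), 84, 35)]
```

View pics/c6.png

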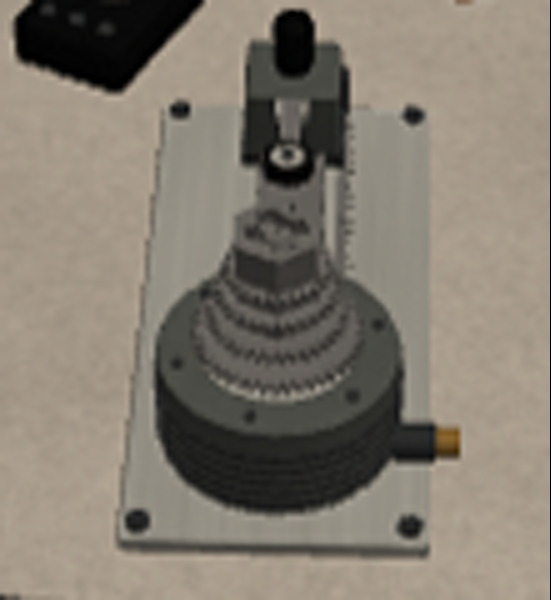

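```bash
python3 -m inch '[[-0.1,-0.9,0.3,0,0,0,-0.3],[-0.06,-0.9,0.6,0,0,0,-0.3],[0,-0.05,0.8,0,0,0,-0.3],[0,0,0.6,0,0,0,-0.3],[0,0,0,0,0,0,-0.3],[0,0,0,0,0,0,-0.3],[0,0,0,0,0,0,-0.3],[0,0,0,0,0,0,-0.3]]'
python3 -c "
from h import *
plan(.5708,.287,.092,np.radians(-8.7))"
```

```text
clock: 84.5
eef_pos: [0.5724, 0.2848, 0.1485]
tool_rot: [0.997, -0.079, 0.001, -0.001]
ft_force: [-0.1, -0.3, -0.4]
grip_width: 0.0556
clk 84.50 pos [0.5724 0.2848 0.1485] yaw -9.0 tilt [0.002 0.001] q6 2.19 w 0.0556 F [-0.1 -0.3 -0.4]
units tool xyz [-0.083 -0.074  2.261]  turn wz total -0.0018 (deg 0.3; new q6~2.18; opp 0.9982)
```

```bash
python3 -m inch '[[-0.08,-0.07,0.5,0,0,-0.0018,-0.3],[0,0,0.6,0,0,0,-0.3],[0,0,0.6,0,0,0,-0.3],[0,0,0.4,0,0,0,-0.3],[0,0,0.16,0,0,0,-0.1],[0,0,0,0,0,0,0.2],[0,0,0,0,0,0,0.3],[0,0,0,0,0,0,0.4]]'
python3 -m inch '[[0,0,0,0,0,0,0.5],[0,0,0,0,0,0,0.6],[0,0,0,0,0,0,0.8],[0,0,0,0,0,0,1],[0,0,0,0,0,0,1],[0,0,0,0,0,0,1],[0,0,0,0,0,0,1],[0,0,0,0,0,0,1]]'
python3 -c "
from h import *
plan(.5708,.287,.092,np.radians(-8.7))"
```

```text
clock: 85.3
eef_pos: [0.5705, 0.2872, 0.0915]
tool_rot: [0.997, -0.076, 0.001, -0.0]
ft_force: [0.3, 0.1, -0.3]
grip_width: 0.0258
clock: 86.1
eef_pos: [0.5711, 0.2871, 0.0918]
tool_rot: [0.997, -0.076, 0.001, -0.001]
ft_force: [2.7, -0.5, 5.2]
grip_width: 0.0201
clk 86.10 pos [0.5711 0.2871 0.0918] yaw -8.7 tilt [0.003 0.001] q6 2.19 w 0.0201 F [ 2.7 -0.5  5.2]
units tool xyz [-0.01   0.007 -0.009]  turn wz total 0.0001 (deg -0.0; new q6~2.19; opp -0.9999)
```

```bash
python3 -m inch '[[0,0.1,0,0,0,0,1],[0,0.2,0,0,0,0,1],[0,0.2,0,0,0,0,1],[0,0.2,0,0,0,0,1],[0,0.2,0,0,0,0,1],[0,0.2,0,0,0,0,1],[0,0.2,0,0,0,0,1],[0,0.2,0,0,0,0,1]]'
python3 -m inch '[[0,0.2,0,0,0,0,1],[0,0.2,0,0,0,0,1],[0,0.2,0,0,0,0,1],[0,0.2,0,0,0,0,1],[0,0.1,0,0,0,0,1],[0,0,0,0,0,0,1],[0,0,0,0,0,0,1],[0,0,0,0,0,0,1]]'
python3 - <<'E'
from h import *
plan(.5708,.287,.092,np.radians(-8.7))
T,d=grab("top",4);S,_=grab("side",4)
cv2.imwrite("pics/c7.png",np.hstack([cv2.resize(T[180:250,195:275],(450,394),interpolation=cv2.INTER_CUBIC),cv2.resize(S[150:220,230:290],(338,394),interpolation=cv2.INTER_CUBIC)]))
E
```

```text
clock: 86.9
eef_pos: [0.5657, 0.2514, 0.0918]
tool_rot: [0.997, -0.075, 0.002, -0.002]
ft_force: [3.8, 5.0, 4.5]
grip_width: 0.0199
clock: 87.7
eef_pos: [0.5623, 0.2284, 0.0917]
tool_rot: [0.997, -0.075, 0.002, -0.001]
ft_force: [4.4, 2.1, 6.4]
grip_width: 0.0201
clk 87.70 pos [0.5623 0.2284 0.0917] yaw -8.7 tilt [0.003 0.002] q6 2.11 w 0.0201 F [4.4 2.1 6.4]
units tool xyz [-0.015 -2.37  -0.005]  turn wz total 0.0002 (deg -0.0; new q6~2.11; opp -0.9998)
```

View pics/c7.png

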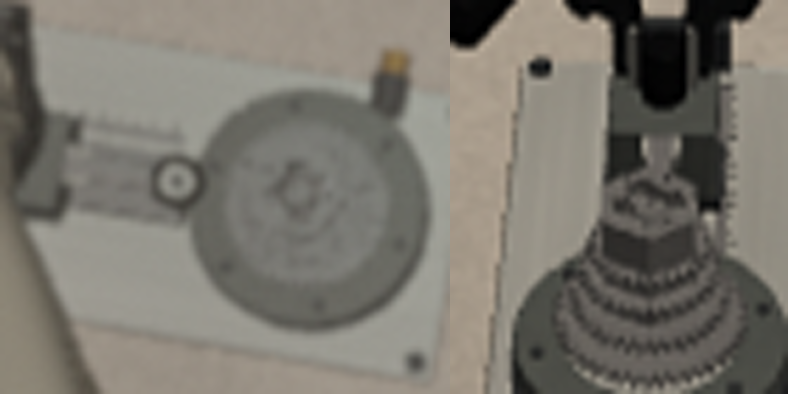

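```bash
python3 -m inch '[[0,0.05,0,0,0,0,1],[0,0.05,0,0,0,0,1],[0,0.05,0,0,0,0,1],[0,0.05,0,0,0,0,1],[0,0.05,0,0,0,0,1],[0,0.04,0,0,0,0,1],[0,0.03,0,0,0,0,1],[0,0.02,0,0,0,0,1]]'
python3 -m inch '[[0,0.01,0,0,0,0,1],[0,0.01,0,0,0,0,1],[0,0.01,0,0,0,0,1],[0,0.01,0,0,0,0,1],[0,0.01,0,0,0,0,1],[0,0.01,0,0,0,0,1],[0,0.01,0,0,0,0,1],[0,0.01,0,0,0,0,1]]'
python3 -m inch '[[0,0.01,0,0,0,0,1],[0,0.01,0,0,0,0,1],[0,0.01,0,0,0,0,1],[0,0.01,0,0,0,0,1],[0,0.0,0,0,0,0,1],[0,0.0,0,0,0,0,1],[0,0.0,0,0,0,0,1],[0,0.0,0,0,0,0,1]]'
cat > look2.py <<'E'
from h import *
import sys
plan(.5710,.2871,.092,np.radians(-8.7))
T,d=grab("top",6);cv2.imwrite("pics/t_%s.png"%sys.argv[1],T)
r=rect("top",T,.545,.11,.085,.05,8000)
cv2.imwrite("pics/c_%s.png"%sys.argv[1],cv2.resize(np.clip((r.astype(float)-40)*1.7,0,255).astype(np.uint8),(600,600)))
E
python3 look2.py 8
```

```text
clock: 88.9
eef_pos: [0.5611, 0.2206, 0.0918]
tool_rot: [0.997, -0.075, 0.002, -0.002]
ft_force: [4.5, 3.2, 5.3]
grip_width: 0.02
clock: 89.7
eef_pos: [0.5608, 0.2187, 0.0918]
tool_rot: [0.997, -0.075, 0.002, -0.002]
ft_force: [4.0, 3.9, 6.7]
grip_width: 0.0198
clock: 90.5
eef_pos: [0.5607, 0.218, 0.0918]
tool_rot: [0.997, -0.075, 0.002, -0.002]
ft_force: [4.5, 4.1, 5.2]
grip_width: 0.02
clk 90.50 pos [0.5607 0.218  0.0918] yaw -8.6 tilt [0.004 0.004] q6 2.09 w 0.0200 F [4.5 4.1 5.2]
units tool xyz [-7.000e-03 -2.793e+00  2.000e-03]  turn wz total 0.0004 (deg -0.1; new q6~2.09; opp -0.9996)
```

View pics/c_8.png

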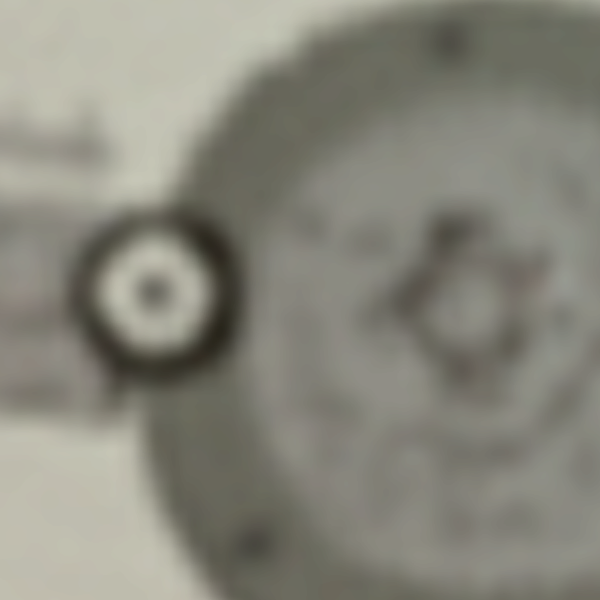

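```bash
python3 -m inch '[[0,0.01,0,0,0,0,1],[0,0.01,0,0,0,0,1],[0,0.01,0,0,0,0,1],[0,0.01,0,0,0,0,1],[0,0.01,0,0,0,0,1],[0,0,0,0,0,0,1],[0,0,0,0,0,0,1],[0,0,0,0,0,0,1]]'
python3 look2.py 9
python3 - <<'E'
from h import *
for n in("8","9"):
    T=cv2.imread(f"pics/t_{n}.png"); r=rect("top",T,.549,.134,.088,.012,20000)
    g=cv2.GaussianBlur(cv2.cvtColor(r,cv2.COLOR_BGR2GRAY),(0,0),6)
    m=(g>150).astype(np.uint8); cs,_=cv2.findContours(m,cv2.RETR_EXTERNAL,cv2.CHAIN_APPROX_NONE)
    for c in cs:
        if cv2.contourArea(c)>5000:
            (u,v),a,_=cv2.fitEllipse(c); print(n,.549+.012-v/20000,.134+.012-u/20000,np.array(a)/20000)
E
```

```text
clock: 91.6
eef_pos: [0.5606, 0.217, 0.0918]
tool_rot: [0.997, -0.075, 0.002, -0.002]
ft_force: [4.3, 3.9, 5.2]
grip_width: 0.0197
clk 91.60 pos [0.5606 0.217  0.0918] yaw -8.6 tilt [0.004 0.004] q6 2.09 w 0.0197 F [4.3 3.9 5.2]
units tool xyz [-0.007 -2.834  0.003]  turn wz total 0.0004 (deg -0.1; new q6~2.09; opp -0.9996)
```

```bash
cat > wh.py <<'E'
from h import *
import sys
def wc(T):
    r=rect("top",T,.549,.134,.088,.02,20000)
    g=cv2.GaussianBlur(cv2.cvtColor(r,cv2.COLOR_BGR2GRAY),(0,0),6)
    m=(g<95).astype(np.uint8); cs,h=cv2.findContours(m,cv2.RETR_LIST,cv2.CHAIN_APPROX_NONE)
    out=[]
    for c in cs:
        if cv2.contourArea(c)>8000:
            (u,v),a,_=cv2.fitEllipse(c); out.append((round(.549+.02-v/20000,5),round(.134+.02-u/20000,5),np.round(np.array(a)/20000,4)))
    return out
if __name__=="__main__":
    for n in sys.argv[1:]: print(n,wc(cv2.imread(f"pics/t_{n}.png")))
E
python3 wh.py 8 9
```

```text
8 [(0.54497, 0.13288, array([0.0276, 0.0305]))]
9 [(0.54495, 0.13287, array([0.0277, 0.0305]))]
```

```bash
python3 -m inch '[[0,0,0,0,0,0,0.4],[0,0,0,0,0,0,0.2],[0,0,0,0,0,0,0],[0,0,0,0,0,0,-0.3],[0,0,0,0,0,0,-0.3],[0,0,0,0,0,0,-0.3],[0,0,-0.3,0,0,0,-0.3],[0,0,-0.6,0,0,0,-0.3]]'
python3 -m inch '[[0,0,-0.9,0,0,0,-0.3],[0,0,-0.9,0,0,0,-0.3],[0,0,-0.9,0,0,0,-0.3],[0,0,-0.9,0,0,0,-0.3],[-1,0,0,0,0,0,-0.3],[-1,0,0,0,0,0,-0.3],[-1,0,0,0,0,0,-0.3],[-1,0,0,0,0,0,-0.3]]'
python3 -m inch '[[-1,0,0,0,0,0,-0.3],[-1,0,0,0,0,0,-0.3],[-1,0,0,0,0,0,-0.3],[-0.5,0,0,0,0,0,-0.3],[0,0,0,0,0,0,-0.3],[0,0,0,0,0,0,-0.3],[0,0,0,0,0,0,-0.3],[0,0,0,0,0,0,-0.3]]'
python3 look2.py 10; python3 wh.py 10
python3 - <<'E'
from h import *
S,_=grab("side",4);cv2.imwrite("pics/s10.png",S);T=cv2.imread("pics/t_10.png")
cv2.imwrite("pics/c10.png",np.hstack([cv2.resize(T[150:300,150:430],(500,268)),np.zeros((268,1,3),np.uint8)]))
cv2.imwrite("pics/c10s.png",cv2.resize(S[60:420,180:400],(366,600)))
r=rect("top",T,.56,.2,.114,.03,8000);cv2.imwrite("pics/c10k.png",r)
E
```

```text
clock: 92.7
eef_pos: [0.558, 0.2145, 0.1124]
tool_rot: [0.997, -0.076, -0.001, 0.001]
ft_force: [-0.7, 0.0, -0.4]
grip_width: 0.0553
clock: 93.5
eef_pos: [0.4593, 0.2301, 0.2038]
tool_rot: [0.997, -0.076, 0.0, -0.0]
ft_force: [0.1, 0.5, 0.1]
grip_width: 0.0555
clock: 94.3
eef_pos: [0.3745, 0.2432, 0.203]
tool_rot: [0.997, -0.076, 0.0, 0.0]
ft_force: [-0.2, -0.7, 0.5]
grip_width: 0.0553
clk 94.30 pos [0.3745 0.2432 0.203 ] yaw -8.7 tilt [ 0. -0.] q6 2.30 w 0.0553 F [-0.2 -0.7  0.5]
units tool xyz [ 7.502 -2.929  4.439]  turn wz total -0.0001 (deg 0.0; new q6~2.30; opp 0.9999)
10 [(0.545, 0.13286, array([0.0275, 0.0302]))]
```

View pics/c10s.png

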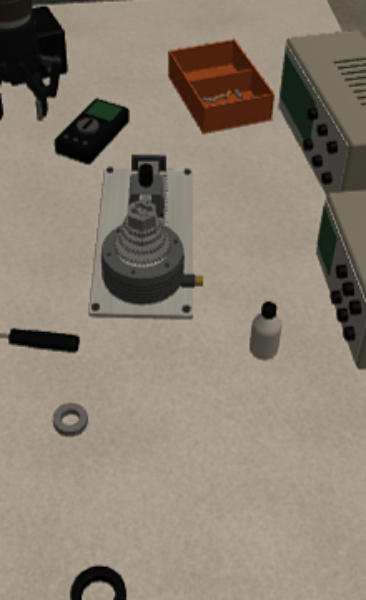

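View pics/c10.png

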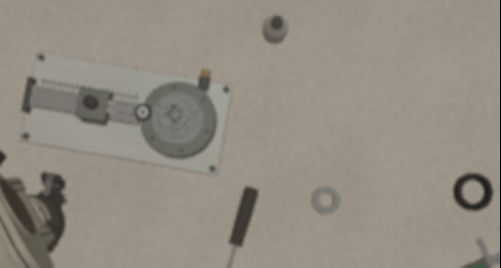

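View pics/c_10.png

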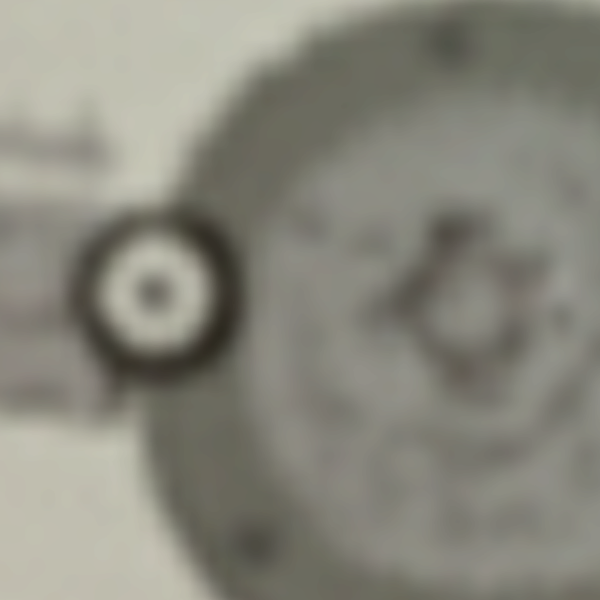

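```bash
python3 - <<'E'
from h import *
def cen(T,x,y,z,half,thr,lo=3000):
    r=rect("top",T,x,y,z,half,16000); g=cv2.GaussianBlur(cv2.cvtColor(r,cv2.COLOR_BGR2GRAY),(0,0),5)
    m=(g<thr).astype(np.uint8); cs,_=cv2.findContours(m,cv2.RETR_EXTERNAL,cv2.CHAIN_APPROX_NONE)
    N=r.shape[0]; cs=[c for c in cs if cv2.contourArea(c)>lo]
    if not cs: return None,g.min()
    c=min(cs,key=lambda c:np.linalg.norm(c.reshape(-1,2).mean(0)-N/2)); (u,v),a,_=cv2.fitEllipse(c)
    return np.array([x+half-v/16000,y+half-u/16000]),np.round(np.array(a)/16000,4)
A=cv2.imread("pics/t4.png");B=cv2.imread("pics/t_10.png")
u=np.array([.1495,.9888])
for thr in(65,72,78):
    kA=cen(A,.570,.287,.114,.02,thr);kB=cen(B,.5605,.218,.114,.02,thr); print(thr,kA,kB)
    if kA[0] is not None and kB[0] is not None: print("knob moved along rail mm",(kA[0]-kB[0])@u*1000)
for thr in(85,95,105):
    wA=cen(A,.555,.199,.088,.019,thr);wB=cen(B,.545,.133,.088,.019,thr); print(thr,wA,wB)
    if wA[0] is not None and wB[0] is not None: print("wheel moved",(wA[0]-wB[0])@u*1000)
E
```

```text
65 (array([0.56692652, 0.28345834]), array([0.019 , 0.0252])) (array([0.556424  , 0.21411615]), array([0.0174, 0.0231]))
knob moved along rail mm 70.13567668571471
72 (array([0.5670014 , 0.28348273]), array([0.021 , 0.0267])) (array([0.55670257, 0.21418043]), array([0.0198, 0.0247]))
knob moved along rail mm 70.06579129123688
78 (array([0.56705354, 0.28351209]), array([0.0225, 0.0282])) (array([0.55678521, 0.21421785]), array([0.0214, 0.026 ]))
knob moved along rail mm 70.05326158657073
85 (array([0.55508354, 0.20216816]), array([0.0229, 0.0264])) (array([0.54541079, 0.13302563]), array([0.0258, 0.0278]))
wheel moved 69.8142052083969
95 (array([0.55516623, 0.20240145]), array([0.0265, 0.0305])) (array([0.54501007, 0.13285884]), array([0.0274, 0.0302]))
wheel moved 70.28206947765352
105 (array([0.55512667, 0.2024366 ]), array([0.0286, 0.0324])) (array([0.54509496, 0.1308938 ]), array([0.0331, 0.0414]))
wheel moved 72.24126109848022
```

```bash
python3 -m inch '[[0.9,0.0,0,0,0,0,-0.3],[1,0.05,0,0,0,0,-0.3],[1,0,0,0,0,0,-0.3],[1,0,0,0,0,0,-0.3],[1,0,0,0,0,0,-0.3],[1,0,0,0,0,0,-0.3],[1,0,0,0,0,0,-0.3],[0.5,0,0,0,0,0,-0.3]]'
python3 -m inch '[[0,0,0,0,0,0,-0.3],[0,0,0.5,0,0,0,-0.3],[0,0,0.6,0,0,0,-0.3],[0,0,0.7,0,0,0,-0.3],[0,0,0.2,0,0,0,-0.3],[0,0,0,0,0,0,-0.3],[0,0,0,0,0,0,-0.3],[0,0,0,0,0,0,-0.3]]'
python3 -c "
from h import *
plan(.5605,.2177,.092,np.radians(-8.7))"
```

```text
clock: 95.6
eef_pos: [0.5581, 0.2136, 0.2026]
tool_rot: [0.997, -0.076, 0.0, 0.0]
ft_force: [-0.6, -0.1, -0.2]
grip_width: 0.0551
clock: 96.4
eef_pos: [0.5567, 0.2145, 0.1541]
tool_rot: [0.997, -0.075, 0.001, -0.0]
ft_force: [0.0, -0.6, 0.9]
grip_width: 0.0555
clk 96.40 pos [0.5567 0.2145 0.1541] yaw -8.7 tilt [0.002 0.001] q6 2.09 w 0.0555 F [ 0.  -0.6  0.9]
units tool xyz [ 0.127 -0.148  2.485]  turn wz total 0.0002 (deg -0.0; new q6~2.09; opp -0.9998)
```

```bash
python3 -m inch '[[0.12,-0.14,0.4,0,0,0,-0.3],[0,0,0.6,0,0,0,-0.3],[0,0,0.6,0,0,0,-0.3],[0,0,0.5,0,0,0,-0.3],[0,0,0.38,0,0,0,-0.1],[0,0,0,0,0,0,0.1],[0,0,0,0,0,0,0.25],[0,0,0,0,0,0,0.3]]'
python3 -m inch '[[0,0,0,0,0,0,0.4],[0,0,0,0,0,0,0.5],[0,0,0,0,0,0,0.6],[0,0,0,0,0,0,0.8],[0,0,0,0,0,0,1],[0,0,0,0,0,0,1],[0,0,0,0,0,0,1],[0,0,0,0,0,0,1]]'
python3 look2.py 11;python3 wh.py 11
```

```text
clock: 97.2
eef_pos: [0.5605, 0.2174, 0.0919]
tool_rot: [0.997, -0.076, 0.001, -0.0]
ft_force: [1.1, -0.0, 1.7]
grip_width: 0.0298
clock: 98.0
eef_pos: [0.5606, 0.2173, 0.0921]
tool_rot: [0.997, -0.076, 0.001, -0.0]
ft_force: [0.7, -0.2, 5.5]
grip_width: 0.0197
clk 98.00 pos [0.5606 0.2173 0.0921] yaw -8.7 tilt [0.002 0.001] q6 2.09 w 0.0197 F [ 0.7 -0.2  5.5]
units tool xyz [-0.01  -2.823  0.008]  turn wz total 0.0001 (deg -0.0; new q6~2.09; opp -0.9999)
11 [(0.54491, 0.13287, array([0.0276, 0.0305]))]
```

```bash
python3 -m inch '[[0,0.015,0,0,0,0,1],[0,0.015,0,0,0,0,1],[0,0.015,0,0,0,0,1],[0,0.015,0,0,0,0,1],[0,0.015,0,0,0,0,1],[0,0.015,0,0,0,0,1],[0,0.01,0,0,0,0,1],[0,0,0,0,0,0,1]]'
python3 look2.py 12;python3 wh.py 12
```

```text
clock: 99.1
eef_pos: [0.5605, 0.2167, 0.0921]
tool_rot: [0.997, -0.075, 0.001, -0.002]
ft_force: [1.6, 5.9, 4.9]
grip_width: 0.0201
clk 99.10 pos [0.5605 0.2167 0.0921] yaw -8.6 tilt [0.003 0.004] q6 2.09 w 0.0201 F [1.6 5.9 4.9]
units tool xyz [-0.007 -2.845  0.018]  turn wz total 0.0005 (deg -0.1; new q6~2.09; opp -0.9995)
12 [(0.54494, 0.13289, array([0.0276, 0.0305]))]
```

```bash
python3 -m inch '[[0,0.01,0,0,0,0,1],[0,0.01,0,0,0,0,1],[0,0.01,0,0,0,0,1],[0,0.01,0,0,0,0,1],[0,0,0,0,0,0,1],[0,0,0,0,0,0,1],[0,0,0,0,0,0,1],[0,0,0,0,0,0,1]]'
python3 look2.py 13;python3 wh.py 13
```

```text
clock: 100.2
eef_pos: [0.5604, 0.2159, 0.0922]
tool_rot: [0.997, -0.075, 0.001, -0.002]
ft_force: [1.8, 6.4, 4.7]
grip_width: 0.02
clk 100.20 pos [0.5604 0.2159 0.0922] yaw -8.6 tilt [0.003 0.004] q6 2.09 w 0.0200 F [1.8 6.4 4.7]
units tool xyz [-0.007 -2.878  0.02 ]  turn wz total 0.0005 (deg -0.1; new q6~2.09; opp -0.9995)
13 [(0.54495, 0.13288, array([0.0276, 0.0305]))]
```

```bash
python3 -m inch '[[0,-0.05,0,0,0,0,1],[0,0,0,0,0,0,0.4],[0,0,0,0,0,0,0.2],[0,0,0,0,0,0,0],[0,0,0,0,0,0,-0.3],[0,0,0,0,0,0,-0.3],[0,0,-0.3,0,0,0,-0.3],[0,0,-0.6,0,0,0,-0.3]]'
python3 -m inch '[[0,0,-0.9,0,0,0,-0.3],[0,0,-0.9,0,0,0,-0.3],[0,0,-0.9,0,0,0,-0.3],[0,0,-0.9,0,0,0,-0.3],[-1,0,0,0,0,0,-0.3],[-1,0,0,0,0,0,-0.3],[-1,0,0,0,0,0,-0.3],[-1,0,0,0,0,0,-0.3]]'
python3 -m inch '[[-1,0,0,0,0,0,-0.3],[-1,0,0,0,0,0,-0.3],[-1,0,0,0,0,0,-0.3],[-0.5,0,0,0,0,0,-0.3],[0,0,0,0,0,0,-0.3],[0,0,0,0,0,0,-0.3],[0,0,0,0,0,0,-0.3],[0,0,0,0,0,0,-0.3]]'
python3 look2.py 14; python3 wh.py 10 14
python3 - <<'E'
from h import *
A=cv2.imread("pics/t_10.png");B=cv2.imread("pics/t_14.png")
def cen(T,thr):
    r=rect("top",T,.5605,.218,.114,.02,16000); g=cv2.GaussianBlur(cv2.cvtColor(r,cv2.COLOR_BGR2GRAY),(0,0),5)
    cs,_=cv2.findContours((g<thr).astype(np.uint8),cv2.RETR_EXTERNAL,cv2.CHAIN_APPROX_NONE)
    c=max(cs,key=cv2.contourArea);(u,v),a,_=cv2.fitEllipse(c);return np.array([.5805-v/16000,.238-u/16000])
for t in(65,72,78): print("knob shift mm",(cen(A,t)-cen(B,t))*1000)
S,d=grab("side",4);cv2.imwrite("pics/s14.png",S)
cv2.imwrite("pics/c14.png",cv2.resize(S[140:260,210:320],(550,600),interpolation=cv2.INTER_CUBIC))
E
```

```text
clock: 101.3
eef_pos: [0.5584, 0.2144, 0.1128]
tool_rot: [0.997, -0.076, -0.001, 0.001]
ft_force: [0.2, 0.7, 0.6]
grip_width: 0.0555
clock: 102.1
eef_pos: [0.4598, 0.23, 0.2043]
tool_rot: [0.997, -0.076, 0.0, -0.0]
ft_force: [-0.6, -0.1, -0.3]
grip_width: 0.055
clock: 102.9
eef_pos: [0.375, 0.2431, 0.2034]
tool_rot: [0.997, -0.076, 0.0, 0.0]
ft_force: [-0.1, 0.1, 0.8]
grip_width: 0.0555
clk 102.90 pos [0.375  0.2431 0.2034] yaw -8.7 tilt [ 0. -0.] q6 2.30 w 0.0555 F [-0.1  0.1  0.8]
units tool xyz [ 7.483 -2.929  4.459]  turn wz total -0.0001 (deg 0.0; new q6~2.30; opp 0.9999)
10 [(0.545, 0.13286, array([0.0275, 0.0302]))]
14 [(0.54498, 0.13285, array([0.0275, 0.0301]))]
knob shift mm [0.41609764 1.29851151]
knob shift mm [0.51243782 1.34890747]
knob shift mm [0.49567604 1.35153198]
```

View pics/c14.png

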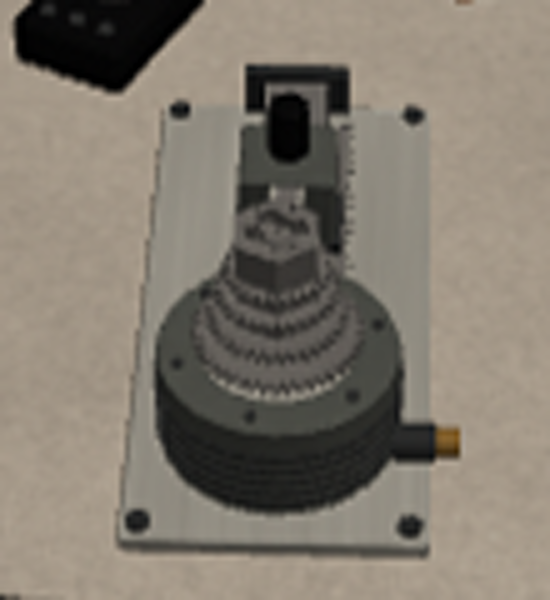

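```bash
python3 -c "
from workcell import bot
print(bot.job_done())"
```

```text
the job is handed in; nothing more can be done
None
```

The drive trainer is set up and the job is handed in, at about 103 s of the 208 s allowed.

- **Carriage back:** I pulled it out until it met its outer stop. The force rose to about 18 N there, and the picture showed the block against the end plate.
- **Gears and collar:** Four gears were on the bench: 86, 70, 62 and 54 mm (no 78 mm). I put them on the hub in that order, largest at the bottom, each turned to the wide groove, with the collar last. All five went down until they met firm contact at the expected height. Depth readings showed the flange tops at about 85, 98, 112 and 127 mm and the collar top at 150 mm, which matches everything fully seated.
- **Wheel against the lowest gear:** I brought the carriage in with small steps. After the first release, the pictures showed almost no compression of the wheel's spring, so I gripped the knob again and moved it in about 1.4 mm more. The wheel stayed where it was, so it is resting on the gear with the spring pressed roughly 2 to 3 mm. The most I pushed was about 6.4 N, including the carriage's own friction.
- **Final checks:** After letting go, the wheel had not moved and the arm was clear. I did not touch the bearing, oil bottle, tape or multimeter, and they looked in place in the last pictures.
- **Small disagreements:** The two cameras differed by about 2 to 3 mm in position. I corrected this using where the gripper found the first gear. I read the hub's wide groove from depth images because the white dot could not be made out. No item was seen to be knocked aside during the run.

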